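# Fit the drive gears on the splined mould shaft

## Task

Build up the unscrewing drive on the leaning mould insert: slide the large brass gear onto the splined shaft, boss outwards, turning it until its master slot finds the yellow master spline, and push it fully home against the shaft's collar; then slide the steel pinion on the same way, boss outwards, until it sits on the brass gear's boss. Let go of both, and leave the drill, the spray can, the guide pillar and the red bin standing where they are.

Things in the scene. Friction and masses are not known exactly. Their poses are not given: they have to be found in the camera images.
- shaft_seat (a point): Point on the splined shaft's axis in the face of its 64 mm collar, where the brass gear must sit. +z runs out along the shaft to its free end, leaning 30 degrees from vertical roughly towards the robot; +x points at the yellow master spline. The shaft is braked and does not turn; its turned position varies.
- shaft_tip (a point): Free end of the shaft on its axis, 82 mm from the collar face; axes as shaft_seat. Core 26 mm in diameter; from 72 to 82 mm it tapers to 18 mm. Three ribs 120 degrees apart, 34.6 mm across, end 66 mm from the collar (the plain core above them centres a gear first): yellow master 12 mm wide, the others 6 mm.
- stand: Steel mould insert (150 x 150 x 36 mm, face leaning 30 degrees towards the stand's -x) on a blue foot 190 x 150 mm, fixed to the bench. Origin: underside, 10 mm in -x from the foot's middle. Middle of the face 110 mm up; the collar stands 8 mm out of it, and four 16 mm dowels 16 mm, 88 mm from the shaft axis.
- gear: Brass gear, 110 mm over its teeth, 0.5 to 0.9 kg, flat on the bench at any yaw: toothed disc 16 mm thick, round boss 48 mm in diameter ending 44 mm above the underside. Through bore 28 mm wide with 3 slots at 120 degrees, cut to 37.6 mm across: master slot at body +x 15.6 mm wide (yellow stripe on disc and boss end), others 9 mm. Origin: centre of the flat underside; +z to the boss (up).
- pinion: Steel pinion, 72 mm over its teeth, 0.3 to 0.5 kg, flat on the bench at any yaw: toothed disc 14 mm thick, round boss 48 mm in diameter ending 40 mm above the underside. Through bore 28 mm wide with 3 slots at 120 degrees, cut to 37.6 mm across: master slot at body +x 15.6 mm wide (yellow stripe on disc and boss end), others 9 mm. Origin: centre of the flat underside; +z to the boss (up).
- drill: Bystander: red and black cordless drill standing on its battery (85 x 70 mm foot), 190 mm tall; the body at the top runs along its x from -45 to +155 mm with the bit. Origin: centre of the foot's underside.
- can: Bystander: spray can, 56 mm in diameter, 170 mm tall, upright. Origin: centre of the underside.
- pillar: Bystander: steel guide pillar standing on end, 34 mm in diameter with a 48 mm foot, 150 mm tall. Origin: centre of the underside.
- bin: Bystander: open red plastic bin, 100 x 140 x 60 mm. Origin: centre of the underside.
Not all that is in view belongs to the job. Several things have the shape of the gear; the one meant has the colours described above.

How it is judged:
By the outcome, as a careful person would: the job done as asked, in the order asked, and still so for the second after the job is handed in, with the robot touching nothing.
It also fails if it takes over 58 s, if anything falls off the work surface, if the arm or the gripper's body presses on something with over 40 N, if the wrist force passes 120 N, or if a joint passes its speed limit or range.

## Robot

A 6-joint arm with a two-finger parallel gripper is mounted at the origin on the work surface. World frame = base frame: x ahead of the robot, y to its left, z up, the work surface at z = 0. Lengths are in m, angles in rad, forces in N, time in s.
With the tool pointing down it reaches from about 0.25 to 0.775 m from the base axis. Payload 4 kg.
Tool frame: the origin (TCP) lies between the finger pads; the fingertips stand 14 mm ahead of it and the grasp point (between the pads) lies 5 mm behind it; z points along the fingers, y is the direction in which the jaws open and shut (so a half turn about z gives the same grasp; the last joint's range is limited). The gripper opens to 94 mm and grips with 3 to 60 N. Pads are 16 mm wide; open, the fingers measure 119 mm over their backs; the gripper's body (75 mm by 177 mm) begins 78 mm behind the grasp point.
Start: joints at [-1.358, 0.087, 1.371, -0, 1.684, -0.103], TCP at [0.171, -0.523, 0.22] pointing down, gripper open.
Joint ranges: [-3.1, 3.1], [-0.76, 2.03], [0.27, 2.55], [-1.08, 4.22], [0.17, 2.65], [-2.57, 2.57]. Speed limits (rad/s): [2.79, 2.79, 3.14, 3.14, 3.14, 3.14].

## Interface

Orientations are given as [roll, pitch, yaw] about the fixed x, y, z axes, in that order (R = Rz(yaw) Ry(pitch) Rx(roll)).
In Python, from bench import robot, cams, spotter gives the robot as it stands.
- The arm moves only by the shell command python3 -m inch 'ROWS'. ROWS is JSON, a list of rows, each an object of numbers: "grip": the opening, from 0 (shut) to 1 (fully open); "dx", "dy", "dz": the shift along the tool's x, y, z in units of 25 mm (1.0 is 25 mm); "rx", "ry", "rz": the turn, a rotation vector about the tool's x, y, z in units of 5 degrees (1.0 is 5 degrees). A call has 1 to 12 rows; each row shifts and turns the pose as measured when the row begins, along the tool's axes as they then stand; what a row does not reach is not made up. A row lasts 1/8 s, in which the tool goes at most 62.5 mm and 10.7 degrees, less where a joint would pass 70% of its speed; a pose out of reach is approached as far as the arm can. A call is refused whole if a number of a shift passes 1 or a number of a turn 1, either way. A call with a gripper value outside its range is refused whole. The fingers move at their own pace and stop on an object; the grip force is fixed at half the most. Time passes only in rows, so rows that do not move let the fingers close. It gives the time, the measured TCP pose, the force and the opening at its end, in the units of the state.
- robot.get_obs(): the state, without advancing time (a new reading comes with each control period).
- cams.snapshot(name): name is "scene" or "top" or "wrist"; returns a dict with "frame" (400x640x3 uint8, red, green, blue), "intrinsics" (3x3 intrinsics, pixels), "eye" and "orientation" of the camera in the world. Camera axes: x right, y up, looking along -z (the intrinsics and any distortion apply to the point x, -y, -z); pixel columns grow to the right and rows downward; lengths in m; the calibration is good to about 2 mm. A picture is of the moment at which its call begins. There is no depth.
- robot.close_job(): hands the job in, once; it reports no verdict.
Trained networks look in a picture, given as the dict that the camera call returned (one of the last four; its "shot" number tells which), for a name from the list of things; names that differ only in an ending like _2 or _b are one class to them, and where a whole thing is asked for, a point or a joint stands for the part that bears it (a point fixed in the world has none). Each returns a list of dicts, best first, with "score" (0 to 1); they miss things now and then, are a little off and sometimes report something else, mostly with a low value. They report only what shows in the picture. A call takes as long as a camera call. They do not tell look-alikes from the thing itself.
- spotter.regions_of(picture, query): "pixels" (400x640 bool, what is visible of it) and "extent" ([left, top, right, bottom] in pixels, round what is visible of it).
- spotter.place_of(picture, query): "pixel" ([column, row] in pixels: a listed point, or the origin of a listed thing).
The state is a dict: "time": time; "joint_positions": joint angles; "qvel": joint speeds; "joint_torque": joint torques, N m; "tool_pos": TCP position; "ee_rot": TCP orientation; "wrist_force": force on the tool from outside, world axes, zero at the start; "wrist_torque": the same for the moment, N m; "width": finger opening in m.
Only numpy, scipy, OpenCV 4.12 (cv2) and the standard library are available. Lean on these libraries where they do the work, as an engineer would, in place of code of your own. Each camera call takes 0.05 s, during which the arm holds its last target.

## Working session

There is one attempt and no reset: what is moved stays moved. The work goes in short steps, Python scripts to look and compute and a shell command to move; the robot and the scene stay as the last step left them, time stands still between calls to the robot, and variables do not carry over. Pictures are saved under pics/ and viewed, and the job is handed in when it is done.

```bash
ls -la; mkdir -p pics
cat > h.py <<'E'
import numpy as np, cv2
from bench import robot, cams, spotter
from scipy.spatial.transform import Rotation as R
def snap(n,f=None):
    p=cams.snapshot(n)
    if f: cv2.imwrite('pics/'+f,cv2.cvtColor(p['frame'],cv2.COLOR_RGB2BGR))
    return p
E
python3 - <<'E'
from h import *
print(robot.get_obs())
for n in ['scene','top','wrist']:
    p=snap(n,n+'0.png'); print(n,{k:v for k,v in p.items() if k!='frame'})
E
```

```text
total 12
drwxr-xr-x  3 agent agent 4096 Dec  6 05:25 .
drwxr-xr-x 23 root  root  4096 Dec  6 05:25 ..
drwxr-xr-x  2 agent agent 4096 Dec  6 05:25 pics
{'time': 0.0, 'joint_positions': array([-1.35809284e+00,  8.79289300e-02,  1.37222187e+00, -3.37790016e-05,
        1.68360084e+00, -1.03097139e-01]), 'qvel': array([ 0.00039146, -0.00052753, -0.00047013, -0.00108128, -0.00050849,
       -0.00052036]), 'joint_torque': array([-3.69357431e-04, -3.40181172e+01, -3.02425718e+01,  7.16905436e-02,
        3.29801522e-02, -1.62937281e-04]), 'tool_pos': array([ 0.17069514, -0.52230189,  0.21833483]), 'ee_rot': array([-3.13944168e+00, -1.88796037e-04,  3.15796662e-01]), 'wrist_force': array([0.15613556, 0.81820698, 0.27129245]), 'wrist_torque': array([ 0.01886445,  0.01540826, -0.00798358]), 'width': 0.09400077409169778}
scene {'intrinsics': array([[372.46113451,   0.        , 312.89600485],
       [  0.        , 372.46113451, 194.89548767],
       [  0.        ,   0.        ,   1.        ]]), 'eye': array([1.37837193, 0.11399251, 0.98494647]), 'orientation': array([0.80369006, 0.00957081, 1.70912908]), 'shot': 1}
top {'intrinsics': array([[452.34499884,   0.        , 321.35665427],
       [  0.        , 452.34499884, 201.62744565],
       [  0.        ,   0.        ,   1.        ]]), 'eye': array([ 0.34820372, -0.00570716,  1.38706531]), 'orientation': array([ 0.11412654, -0.01351082, -1.54424832]), 'shot': 2}
wrist {'intrinsics': array([[321.07867663,   0.        , 321.97661017],
       [  0.        , 321.07867663, 201.9594116 ],
       [  0.        ,   0.        ,   1.        ]]), 'eye': array([ 0.25065781, -0.49599031,  0.38258321]), 'orientation': array([-2.88305819e-01,  1.00010611e-03, -1.25429000e+00]), 'shot': 3}
```

View pics/scene0.png

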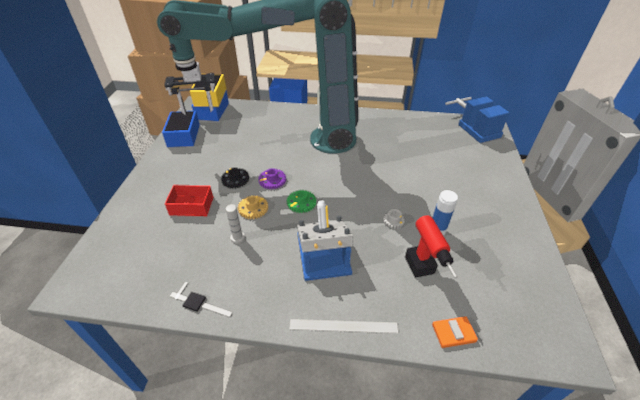

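View pics/top0.png

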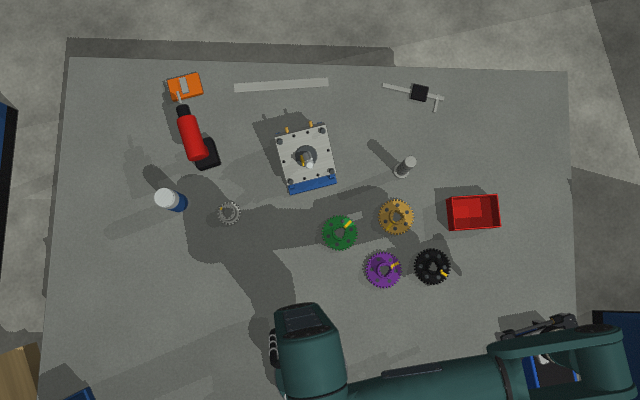

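View pics/wrist0.png

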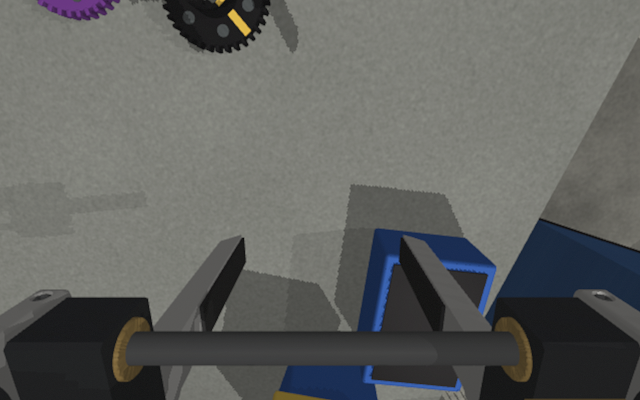

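```bash
cat >> h.py <<'E'
def cam(p): return R.from_euler('xyz',p['orientation']).as_matrix(),np.array(p['eye']),p['intrinsics']
def proj(p,X):
    C,e,K=cam(p); c=(np.atleast_2d(X)-e)@C
    q=np.c_[c[:,0],-c[:,1],-c[:,2]]@K.T
    return q[:,:2]/q[:,2:]
def ray(p,uv):
    C,e,K=cam(p); d=np.linalg.solve(K,np.array([uv[0],uv[1],1.])); d=C@np.array([d[0],-d[1],-d[2]])
    return e,d/np.linalg.norm(d)
def atz(p,uv,z):
    e,d=ray(p,uv); return e+d*(z-e[2])/d[2]
def tri(obs):
    A=np.zeros((3,3));b=np.zeros(3);rs=[ray(p,uv) for p,uv in obs]
    for e,d in rs:
        M=np.eye(3)-np.outer(d,d);A+=M;b+=M@e
    X=np.linalg.solve(A,b)
    return X,[1e3*np.linalg.norm((np.eye(3)-np.outer(d,d))@(X-e)) for e,d in rs]
def crop(p,f,x0,y0,x1,y1,s):
    im=cv2.cvtColor(p['frame'],cv2.COLOR_RGB2BGR)[y0:y1,x0:x1]
    cv2.imwrite('pics/'+f,cv2.resize(im,None,fx=s,fy=s,interpolation=cv2.INTER_CUBIC))
E
python3 - <<'E'
from h import *
t=snap('top');s=snap('scene')
for q in ['gear','pinion','shaft_seat','shaft_tip','stand','drill','can','pillar','bin']:
    for n,p in (('top',t),('scene',s)):
        print(q,n,[(np.round(d['pixel'],1).tolist(),round(d['score'],2)) for d in spotter.place_of(p,q)])
crop(t,'t_gears.png',190,110,460,290,2.9)
crop(s,'s_stand.png',220,160,420,290,4)
E
```

```text
gear top [([379.5, 269.1], 0.95), ([430.6, 262.5], 0.91), ([394.3, 219.5], 0.84), ([341.6, 234.6], 0.76)]
gear scene [([299.5, 199.7], 0.97), ([271.6, 178.3], 0.9), ([236.1, 179.9], 0.81), ([254.9, 210.4], 0.73)]
pinion top [([225.9, 212.5], 0.61)]
pinion scene [([394.3, 219.0], 0.64)]
shaft_seat top [([304.0, 157.5], 0.98)]
shaft_seat scene [([417.1, 265.4], 0.67), ([323.7, 222.9], 0.63)]
shaft_tip top [([309.5, 166.0], 0.97)]
shaft_tip scene [([322.3, 201.6], 0.69)]
stand top [([306.3, 161.6], 0.73), ([392.3, 217.0], 0.31)]
stand scene [([322.5, 249.6], 0.59), ([391.5, 222.2], 0.33)]
drill top [([308.3, 159.3], 0.64), ([208.9, 155.4], 0.59), ([400.2, 171.1], 0.58)]
drill scene [([416.5, 265.3], 0.95)]
can top [([179.0, 205.5], 0.88)]
can scene [([436.4, 228.1], 0.69)]
pillar top [([402.0, 169.9], 0.73)]
pillar scene []
bin top [([468.4, 208.5], 0.83), ([226.3, 211.3], 0.66)]
bin scene [([190.2, 204.9], 0.66)]
```

View pics/t_gears.png

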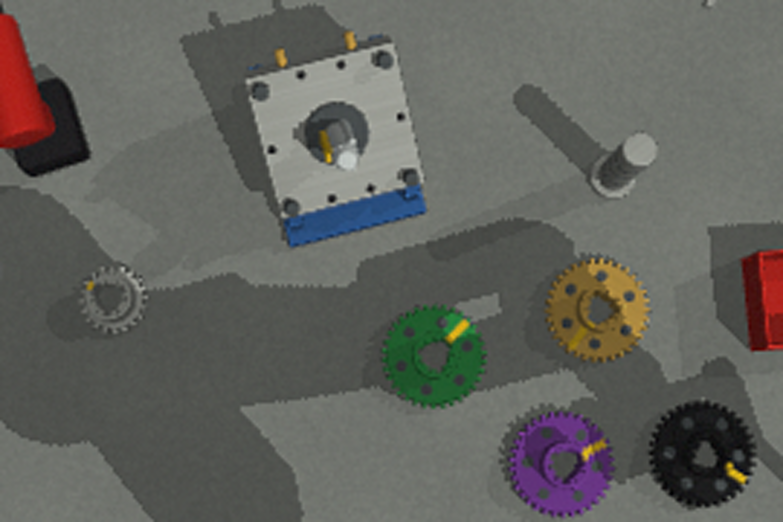

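View pics/s_stand.png

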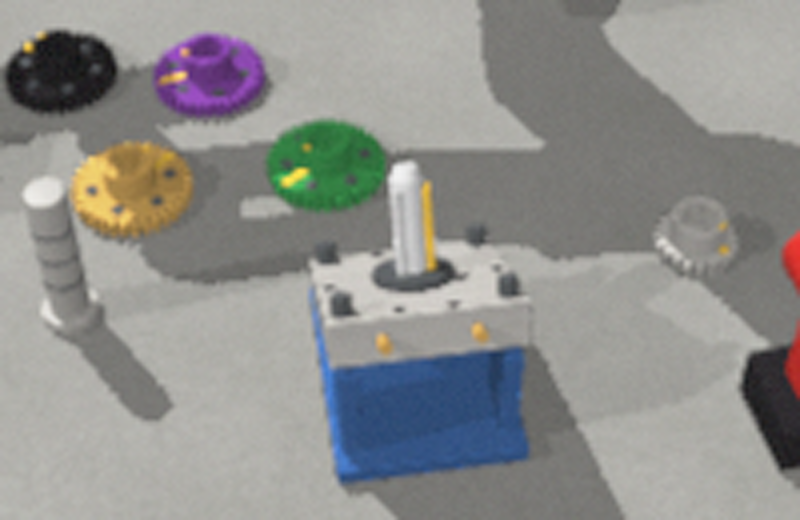

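Run:
```python
from h import *
t=snap('top');s=snap('scene')
for n,a,b in [('gear',(394.3,219.5),(254.9,210.4)),('pin',(225.9,212.5),(394.3,219)),('seat',(304,157.5),(323.7,222.9)),('tip',(309.5,166),(322.3,201.6)),('stand',(306.3,161.6),(322.5,249.6)),('bin',(468.4,208.5),(190.2,204.9)),('pillar',(402,170),(236,241))]:
    X,r=tri([(t,a),(s,b)]); print(n,X.round(4),np.round(r,1), atz(t,a,0).round(3), atz(s,b,0).round(3))
```

```text
gear [ 0.4593 -0.2457 -0.0181] [3.7 3.7] [ 0.459 -0.246  0.   ] [ 0.476 -0.235 -0.   ]
pin [0.4648 0.2678 0.0128] [1.4 1.4] [0.466 0.272 0.   ] [0.453 0.268 0.   ]
seat [0.6174 0.0335 0.1277] [0.1 0.1] [0.645 0.038 0.   ] [0.504 0.021 0.   ]
tip [0.582  0.0202 0.1837] [4. 4.] [0.618 0.02  0.   ] [0.399 0.004 0.   ]
stand [0.6297 0.0309 0.0102] [1.1 1.1] [0.632 0.03  0.   ] [0.622 0.031 0.   ]
bin [ 0.4971 -0.4697  0.0193] [0.5 0.5] [ 0.499 -0.476  0.   ] [ 0.479 -0.482  0.   ]
pillar [ 0.6156 -0.2693 -0.0107] [1.8 1.8] [ 0.614 -0.269  0.   ] [ 0.624 -0.263  0.   ]
```

```bash
cat >> h.py <<'E'
def pose():
    o=robot.get_obs(); return np.array(o['tool_pos']),R.from_euler('xyz',o['ee_rot']).as_matrix(),o
def tcpcam(p):  # camera in tool frame
    C,e,K=cam(p);P,T,_=pose(); return T.T@(e-P),T.T@C
def Rdown(yawdeg): return R.from_euler('z',np.radians(yawdeg)).as_matrix()@np.diag([1,-1,-1.])
def plan(P1,R1,n=None):
    P0,R0,o=pose(); rv=R.from_matrix(R0.T@R1).as_rotvec(degrees=True)
    need=max(np.linalg.norm(P1-P0)/0.025,np.linalg.norm(rv)/5)
    n=n or int(np.ceil(need)); 
    print('from',P0.round(4),'dist mm',((P1-P0)*1e3).round(1),'rotvec deg',rv.round(2),'n',n,'need',round(need,2))
    for i in range(n):
        Ri=R0@R.from_rotvec(rv*i/n,degrees=True).as_matrix()
        d=Ri.T@(P1-P0)/n/0.025
        print(i+1,d.round(3),(rv/n/5).round(3))
def st():
    P,T,o=pose(); print('t',round(o['time'],2),'P',P.round(4),'rpy',np.degrees(o['ee_rot']).round(2),'F',np.round(o['wrist_force'],1),'M',np.round(o['wrist_torque'],2),'w',round(o['width'],4),'q',np.round(o['joint_positions'],2))
E
python3 - <<'E'
from h import *
p=snap('wrist'); print(tcpcam(p)); st()
e,C=tcpcam(p)
print('center ray hits tool plane z=+.15:', e+(-C[:,2])*( .15-e[2])/(-C[2,2]))
# hover pose viewing gear: centre of view at gear
g=np.array([.467,-.24,.03]); T=Rdown(125); 
for z in (.2,.25):
    k=(z-.03); off=e+(-C[:,2])*(k-e[2])/(-C[2,2]); P=g-T@off; P[2]=z; print(P)
plan(np.array([.50,-.29,.22]),Rdown(125))
E
```

```text
(array([ 0.0842132 , -0.00056998, -0.16413964]), array([[ 7.64992119e-04,  9.58667504e-01,  2.84527734e-01],
       [ 9.99999248e-01, -4.60498240e-04, -1.13706612e-03],
       [-9.59043814e-04,  2.84528390e-01, -9.58667135e-01]]))
t 1.3 P [ 0.1708 -0.5228  0.2195] rpy [179.99  -0.    18.09] F [-0.  -0.6 -0.6] M [0.   0.   0.02] w 0.094 q [-1.36  0.09  1.37  0.    1.68 -0.1 ]
center ray hits tool plane z=+.15: [-0.00902192 -0.00019738  0.15      ]
[ 0.4585628  -0.22764766  0.2       ]
[ 0.45000248 -0.21552566  0.25      ]
from [ 0.1708 -0.5228  0.2195] dist mm [329.2 232.8   0.5] rotvec deg [   0.      0.   -106.91] n 22 need 21.38
1 [ 0.7   -0.217 -0.001] [ 0.     0.    -0.972]
2 [ 0.716 -0.156 -0.001] [ 0.     0.    -0.972]
3 [ 0.727 -0.095 -0.001] [ 0.     0.    -0.972]
4 [ 0.732 -0.033 -0.001] [ 0.     0.    -0.972]
5 [ 0.733  0.029 -0.001] [ 0.     0.    -0.972]
6 [ 0.727  0.091 -0.001] [ 0.     0.    -0.972]
7 [ 0.717  0.152 -0.001] [ 0.     0.    -0.972]
8 [ 0.702  0.212 -0.001] [ 0.     0.    -0.972]
9 [ 0.681  0.271 -0.001] [ 0.     0.    -0.972]
10 [ 0.656  0.328 -0.001] [ 0.     0.    -0.972]
11 [ 0.626  0.382 -0.001] [ 0.     0.    -0.972]
12 [ 0.591  0.434 -0.001] [ 0.     0.    -0.972]
13 [ 0.552  0.482 -0.001] [ 0.     0.    -0.972]
14 [ 0.509  0.527 -0.001] [ 0.     0.    -0.972]
15 [ 0.463  0.569 -0.001] [ 0.     0.    -0.972]
16 [ 0.413  0.606 -0.001] [ 0.     0.    -0.972]
17 [ 0.36   0.638 -0.001] [ 0.     0.    -0.972]
18 [ 0.305  0.667 -0.001] [ 0.     0.    -0.972]
19 [ 0.247  0.69  -0.001] [ 0.     0.    -0.972]
20 [ 0.188  0.709 -0.001] [ 0.     0.    -0.972]
21 [ 0.127  0.722 -0.001] [ 0.     0.    -0.972]
22 [ 0.066  0.73  -0.001] [ 0.     0.    -0.972]
```

```bash
python3 -m inch '[{"dx":0.7,"dy":-0.22,"rz":-1},{"dx":0.72,"dy":-0.16,"rz":-1},{"dx":0.73,"dy":-0.1,"rz":-1},{"dx":0.73,"dy":-0.03,"rz":-1},{"dx":0.73,"dy":0.03,"rz":-1},{"dx":0.73,"dy":0.1,"rz":-1},{"dx":0.72,"dy":0.15,"rz":-1},{"dx":0.7,"dy":0.21,"rz":-1},{"dx":0.68,"dy":0.27,"rz":-1},{"dx":0.66,"dy":0.33,"rz":-1},{"dx":0.62,"dy":0.38,"rz":-1},{"dx":0.59,"dy":0.43,"rz":-1}]'
python3 - <<'E'
from h import *
st(); plan(np.array([.475,-.26,.22]),Rdown(125))
E
```

```text
t 1.3 P [ 0.1708 -0.5228  0.2195] rpy [179.99  -0.    18.09] F [-0.  -0.6 -0.6] M [0.   0.   0.02] w 0.094 q [-1.36  0.09  1.37  0.    1.68 -0.1 ]
from [ 0.1708 -0.5228  0.2195] dist mm [304.2 262.8   0.5] rotvec deg [   0.      0.   -106.91] n 22 need 21.38
1 [ 0.674 -0.283 -0.001] [ 0.     0.    -0.972]
2 [ 0.696 -0.224 -0.001] [ 0.     0.    -0.972]
3 [ 0.712 -0.165 -0.001] [ 0.     0.    -0.972]
4 [ 0.724 -0.104 -0.001] [ 0.     0.    -0.972]
5 [ 0.73  -0.042 -0.001] [ 0.     0.    -0.972]
6 [ 0.731  0.02  -0.001] [ 0.     0.    -0.972]
7 [ 0.726  0.082 -0.001] [ 0.     0.    -0.972]
8 [ 0.717  0.143 -0.001] [ 0.     0.    -0.972]
9 [ 0.702  0.203 -0.001] [ 0.     0.    -0.972]
10 [ 0.682  0.262 -0.001] [ 0.     0.    -0.972]
11 [ 0.658  0.319 -0.001] [ 0.     0.    -0.972]
12 [ 0.628  0.373 -0.001] [ 0.     0.    -0.972]
13 [ 0.594  0.425 -0.001] [ 0.     0.    -0.972]
14 [ 0.556  0.474 -0.001] [ 0.     0.    -0.972]
15 [ 0.514  0.519 -0.001] [ 0.     0.    -0.972]
16 [ 0.468  0.561 -0.001] [ 0.     0.    -0.972]
17 [ 0.419  0.599 -0.001] [ 0.     0.    -0.972]
18 [ 0.367  0.632 -0.001] [ 0.     0.    -0.972]
19 [ 0.312  0.661 -0.001] [ 0.     0.    -0.972]
20 [ 0.255  0.685 -0.001] [ 0.     0.    -0.972]
21 [ 0.196  0.704 -0.001] [ 0.     0.    -0.972]
22 [ 0.136  0.718 -0.001] [ 0.     0.    -0.972]invalid input at $[0]: expected keys grip, dx, dy, dz, rx, ry, rz
```

```bash
python3 -m inch '[{"grip":1,"dx":0.67,"dy":-0.28,"dz":0,"rx":0,"ry":0,"rz":-1},{"grip":1,"dx":0.7,"dy":-0.22,"dz":0,"rx":0,"ry":0,"rz":-1},{"grip":1,"dx":0.71,"dy":-0.16,"dz":0,"rx":0,"ry":0,"rz":-1},{"grip":1,"dx":0.72,"dy":-0.1,"dz":0,"rx":0,"ry":0,"rz":-1},{"grip":1,"dx":0.73,"dy":-0.04,"dz":0,"rx":0,"ry":0,"rz":-1},{"grip":1,"dx":0.73,"dy":0.02,"dz":0,"rx":0,"ry":0,"rz":-1},{"grip":1,"dx":0.73,"dy":0.08,"dz":0,"rx":0,"ry":0,"rz":-1},{"grip":1,"dx":0.72,"dy":0.14,"dz":0,"rx":0,"ry":0,"rz":-1},{"grip":1,"dx":0.7,"dy":0.2,"dz":0,"rx":0,"ry":0,"rz":-1},{"grip":1,"dx":0.68,"dy":0.26,"dz":0,"rx":0,"ry":0,"rz":-1},{"grip":1,"dx":0.66,"dy":0.32,"dz":0,"rx":0,"ry":0,"rz":-1},{"grip":1,"dx":0.63,"dy":0.37,"dz":0,"rx":0,"ry":0,"rz":-1}]'
python3 - <<'E'
from h import *
st(); plan(np.array([.475,-.26,.22]),Rdown(125))
E
```

```text
time: 2.8
tool_pos: [0.3366, -0.3712, 0.2196]
ee_rot: [3.141, 0.001, 1.395]
wrist_force: [1.5, -0.3, 0.0]
width: 0.0941
t 2.8 P [ 0.3366 -0.3712  0.2196] rpy [1.7996e+02 5.0000e-02 7.9930e+01] F [ 1.5 -0.3  0. ] M [-0.05 -0.07 -0.  ] w 0.0941 q [-0.95 -0.02  1.48 -0.    1.68 -0.77]
from [ 0.3366 -0.3712  0.2196] dist mm [138.4 111.2   0.4] rotvec deg [ 2.000e-02  6.000e-02 -4.507e+01] n 10 need 9.01
1 [ 0.535  0.467 -0.002] [ 0.     0.001 -0.901]
2 [ 0.497  0.508 -0.001] [ 0.     0.001 -0.901]
3 [ 0.455  0.545 -0.001] [ 0.     0.001 -0.901]
4 [ 0.411  0.58  -0.001] [ 0.     0.001 -0.901]
5 [ 0.364  0.61  -0.001] [ 0.     0.001 -0.901]
6 [ 0.315  0.637 -0.001] [ 0.     0.001 -0.901]
7 [ 0.264  0.66  -0.001] [ 0.     0.001 -0.901]
8 [ 0.211  0.678 -0.001] [ 0.     0.001 -0.901]
9 [ 0.157  0.693 -0.001] [ 0.     0.001 -0.901]
10 [ 0.102  0.703 -0.001] [ 0.     0.001 -0.901]
```

```bash
python3 -m inch '[{"grip":1,"dx":0.54,"dy":0.48,"dz":0,"rx":0,"ry":0,"rz":-0.9},{"grip":1,"dx":0.5,"dy":0.52,"dz":0,"rx":0,"ry":0,"rz":-0.9},{"grip":1,"dx":0.46,"dy":0.56,"dz":0,"rx":0,"ry":0,"rz":-0.9},{"grip":1,"dx":0.42,"dy":0.59,"dz":0,"rx":0,"ry":0,"rz":-0.9},{"grip":1,"dx":0.37,"dy":0.62,"dz":0,"rx":0,"ry":0,"rz":-0.9},{"grip":1,"dx":0.32,"dy":0.65,"dz":0,"rx":0,"ry":0,"rz":-0.9},{"grip":1,"dx":0.27,"dy":0.67,"dz":0,"rx":0,"ry":0,"rz":-0.9},{"grip":1,"dx":0.21,"dy":0.69,"dz":0,"rx":0,"ry":0,"rz":-0.9},{"grip":1,"dx":0.16,"dy":0.7,"dz":0,"rx":0,"ry":0,"rz":-0.9},{"grip":1,"dx":0.1,"dy":0.7,"dz":0,"rx":0,"ry":0,"rz":-0.9},{"grip":1,"dx":0,"dy":0,"dz":0,"rx":0,"ry":0,"rz":0}]'
python3 - <<'E'
from h import *
st(); p=snap('wrist','w1.png')
print([(np.round(d['pixel'],1).tolist(),round(d['score'],2),atz(p,d['pixel'],0).round(4)) for d in spotter.place_of(p,'gear')])
E
```

```text
time: 4.18
tool_pos: [0.4811, -0.2523, 0.2201]
ee_rot: [3.142, 0.002, 2.208]
wrist_force: [0.5, -0.5, -0.2]
width: 0.0945
t 4.17 P [ 0.4811 -0.2523  0.2201] rpy [1.8000e+02 1.4000e-01 1.2653e+02] F [ 0.5 -0.5 -0.2] M [-0.01 -0.1  -0.01] w 0.0945 q [-0.59  0.07  1.39 -0.    1.68 -1.22]
[([163.9, 169.1], 0.94, array([ 0.3222, -0.3578,  0.    ])), ([315.1, 168.8], 0.92, array([ 0.4691, -0.2483,  0.    ])), ([367.5, 9.0], 0.89, array([ 0.4125, -0.0772,  0.    ])), ([217.0, 53.6], 0.58, array([ 0.3071, -0.2092,  0.    ]))]
```

View pics/w1.png

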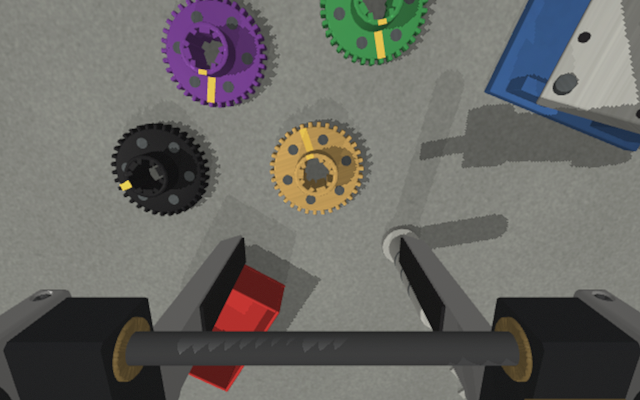

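```bash
cat >> h.py <<'E'
from scipy.optimize import minimize
def fitdisc(p,mask,c0,r,zs=(0.0,0.016)):
    a=np.linspace(0,2*np.pi,72,endpoint=False)
    def draw(c,rr):
        im=np.zeros((1600,2560),np.uint8)
        pts=np.vstack([proj(p,np.c_[c[0]+rr*np.cos(a),c[1]+rr*np.sin(a),np.full(72,z)]) for z in zs])
        cv2.fillConvexPoly(im,cv2.convexHull(((pts+.5)*4-.5).astype(np.float32)).astype(np.int32),1)
        return cv2.resize(im.astype(np.float32),(640,400),interpolation=cv2.INTER_AREA)
    m=mask.astype(np.float32)
    f=lambda v: np.abs(draw(c0+v[:2]*.01,r+v[2]*.01)-m).sum()
    b=minimize(f,[0,0,0],method='Nelder-Mead',options=dict(initial_simplex=[[0,0,0],[.5,0,0],[0,.5,0],[0,0,.3]],xatol=.005,fatol=.5))
    return c0+b.x[:2]*.01,r+b.x[2]*.01,b.fun,m.sum()
def brass(p,box,lo=(10,80,60),hi=(28,255,255)):
    hsv=cv2.cvtColor(p['frame'],cv2.COLOR_RGB2HSV); m=cv2.inRange(hsv,lo,hi)>0
    k=np.zeros_like(m);k[box[1]:box[3],box[0]:box[2]]=m[box[1]:box[3],box[0]:box[2]]
    c,_=cv2.findContours(k.astype(np.uint8),cv2.RETR_EXTERNAL,cv2.CHAIN_APPROX_NONE)
    o=np.zeros(m.shape,np.uint8);cv2.drawContours(o,[max(c,key=cv2.contourArea)],-1,1,-1);return o>0
E
python3 - <<'E'
from h import *
p=snap('wrist'); m=brass(p,(255,105,385,230))
print(fitdisc(p,m,np.array([.469,-.248]),.054))
crop(p,'w1c.png',255,105,385,230,4.5)
for d in spotter.regions_of(p,'gear'):
    print(d['score'],d['extent'])
    if d['pixels'][185,345] or d['pixels'][150,290]: print(fitdisc(p,d['pixels'],np.array([.469,-.248]),.054)) 
hsv=cv2.cvtColor(p['frame'],cv2.COLOR_RGB2HSV)
for uv in [(305,135),(313,152),(290,175),(340,175)]: print(uv,hsv[uv[1],uv[0]],p['frame'][uv[1],uv[0]])
E
```

```text
(array([ 0.46923561, -0.24531346]), np.float64(0.052993411946889016), np.float64(489.6875), np.float32(6388.0))
0.73 [111.0, 121.1, 211.9, 216.3]
0.72 [163.4, 1.2, 266.1, 106.5]
0.69 [267.4, 123.3, 365.2, 212.0]
(array([ 0.46833691, -0.2452381 ]), np.float64(0.0535002857626479), np.float64(662.75), np.float32(6219.0))
0.66 [316.3, 1.4, 428.0, 66.0]
(305, 135) [ 22 167 217] [217 180  75]
(313, 152) [ 19 127  84] [84 68 42]
(290, 175) [ 19 103 136] [136 115  81]
(340, 175) [ 19 136 135] [135 109  63]
```

View pics/w1c.png

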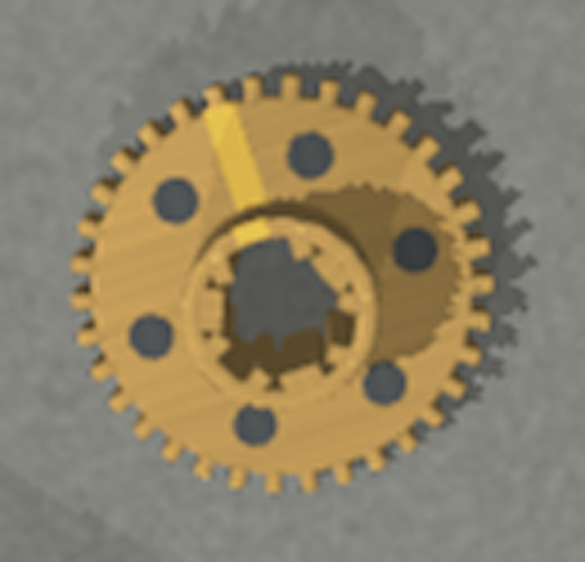

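Run:
```python
from h import *
p=snap('wrist');
a=atz(p,(255+217/4.5,105+115/4.5),.016);b=atz(p,(255+255/4.5,105+195/4.5),.016);c=np.array([.4690,-.2453,.016])
for u,v in((c,a),(c,b),(b,a)): print(np.linalg.norm(v-u),np.degrees(np.arctan2(*(v-u)[1::-1])))
# boss end ring centre
print(atz(p,(255+281/4.5,105+309/4.5),.044))
st();plan(np.array([.469,-.2453,.11]),Rdown(126.5))
```

```text
0.04646329866688888 146.33891735071936
0.024724588789486586 141.73515021928586
0.02190854594712362 151.53597029343916
[ 0.46912875 -0.244871    0.044     ]
t 4.42 P [ 0.4802 -0.2534  0.2203] rpy [-1.7999e+02  1.6000e-01  1.2639e+02] F [ 0.2  0.7 -0.5] M [ 0.01 -0.13 -0.02] w 0.0939 q [-0.59  0.07  1.39 -0.    1.68 -1.22]
from [ 0.4802 -0.2534  0.2203] dist mm [ -11.2    8.1 -110.3] rotvec deg [-0.01  0.16 -0.11] n 5 need 4.45
1 [ 0.108 -0.033  0.882] [-0.     0.006 -0.004]
2 [ 0.107 -0.033  0.882] [-0.     0.006 -0.004]
3 [ 0.107 -0.033  0.882] [-0.     0.006 -0.004]
4 [ 0.106 -0.033  0.882] [-0.     0.006 -0.004]
5 [ 0.106 -0.033  0.882] [-0.     0.006 -0.004]
```

```bash
python3 -m inch '[{"grip":1,"dx":0.11,"dy":-0.03,"dz":0.88,"rx":0,"ry":0,"rz":0},{"grip":1,"dx":0.11,"dy":-0.03,"dz":0.88,"rx":0,"ry":0,"rz":0},{"grip":1,"dx":0.11,"dy":-0.03,"dz":0.88,"rx":0,"ry":0,"rz":0},{"grip":1,"dx":0.11,"dy":-0.03,"dz":0.88,"rx":0,"ry":0,"rz":0},{"grip":1,"dx":0.11,"dy":-0.03,"dz":0.88,"rx":0,"ry":0,"rz":0},{"grip":1,"dx":0,"dy":0,"dz":0,"rx":0,"ry":0,"rz":0}]'
python3 - <<'E'
from h import *
st(); p=snap('wrist','w2.png')
# show predicted centres
im=cv2.cvtColor(p['frame'],cv2.COLOR_RGB2BGR)
for c,r,z in(((.469,-.2451),.024,.044),((.469,-.2451),.055,.016)):
    a=np.linspace(0,6.283,60); q=proj(p,np.c_[c[0]+r*np.cos(a),c[1]+r*np.sin(a),a*0+z]); cv2.polylines(im,[np.round(q).astype(int)],True,(255,0,0),1)
cv2.imwrite('pics/w2o.png',im)
E
```

```text
time: 5.18
tool_pos: [0.4669, -0.2481, 0.1086]
ee_rot: [3.142, 0.006, 2.197]
wrist_force: [-0.8, -0.1, -0.1]
width: 0.0938
t 5.17 P [ 0.4669 -0.2481  0.1086] rpy [179.99   0.35 125.9 ] F [-0.8 -0.1 -0.1] M [-0.05 -0.01  0.01] w 0.0938 q [-0.59  0.08  1.6  -0.    1.46 -1.22]
```

View pics/w2o.png

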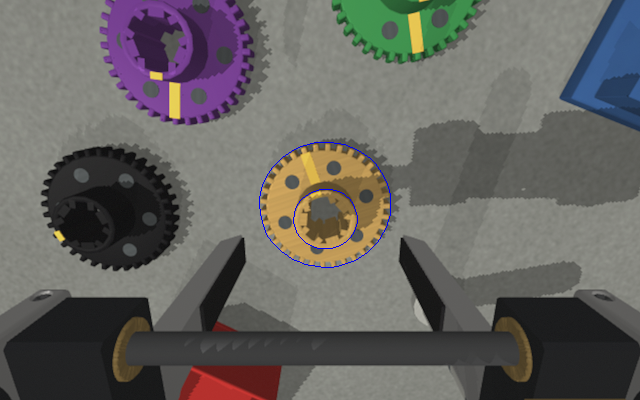

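Run:
```python
from h import *
import time
st();st();plan(np.array([.469,-.2452,.033]),Rdown(126),4)
```

```text
t 5.22 P [ 0.4678 -0.2487  0.1101] rpy [179.94   0.5  125.9 ] F [ 0.4 -0.6  0.4] M [-0.01 -0.15  0.02] w 0.0941 q [-0.59  0.08  1.59 -0.    1.46 -1.22]
t 5.22 P [ 0.4678 -0.2487  0.1101] rpy [179.94   0.5  125.9 ] F [ 0.4 -0.6  0.4] M [-0.01 -0.15  0.02] w 0.0941 q [-0.59  0.08  1.59 -0.    1.46 -1.22]
from [ 0.4678 -0.2487  0.1101] dist mm [  1.2   3.5 -77.1] rotvec deg [ 0.06  0.5  -0.1 ] n 4 need 3.09
1 [0.028 0.029 0.771] [ 0.003  0.025 -0.005]
2 [0.026 0.03  0.771] [ 0.003  0.025 -0.005]
3 [0.025 0.03  0.771] [ 0.003  0.025 -0.005]
4 [0.023 0.03  0.771] [ 0.003  0.025 -0.005]
```

```bash
python3 -m inch '[{"grip":1,"dx":0.03,"dy":0.03,"dz":0.77,"rx":0,"ry":0.05,"rz":0},{"grip":1,"dx":0.03,"dy":0.03,"dz":0.77,"rx":0,"ry":0.03,"rz":0},{"grip":1,"dx":0.03,"dy":0.03,"dz":0.77,"rx":0,"ry":0.02,"rz":0},{"grip":1,"dx":0.02,"dy":0.03,"dz":0.7,"rx":0,"ry":0,"rz":0},{"grip":1,"dx":0,"dy":0,"dz":0,"rx":0,"ry":0,"rz":0}]'
python3 - <<'E'
from h import *
st(); p=snap('wrist','w3.png')
plan(np.array([.469,-.2452,.033]),Rdown(126),1)
E
```

```text
time: 5.85
tool_pos: [0.4712, -0.247, 0.0342]
ee_rot: [3.138, 0.006, 2.196]
wrist_force: [-0.6, 0.1, 0.4]
width: 0.0941
t 5.85 P [ 0.4712 -0.247   0.0342] rpy [179.8    0.35 125.81] F [-0.6  0.1  0.4] M [-0.02 -0.15 -0.  ] w 0.0941 q [-0.59  0.15  1.67  0.    1.3  -1.22]
from [ 0.4718 -0.2475  0.0353] dist mm [-2.8  2.3 -2.3] rotvec deg [ 0.24  0.46 -0.19] n 1 need 0.17
1 [ 0.141 -0.039  0.091] [ 0.047  0.092 -0.038]
```

View pics/w3.png

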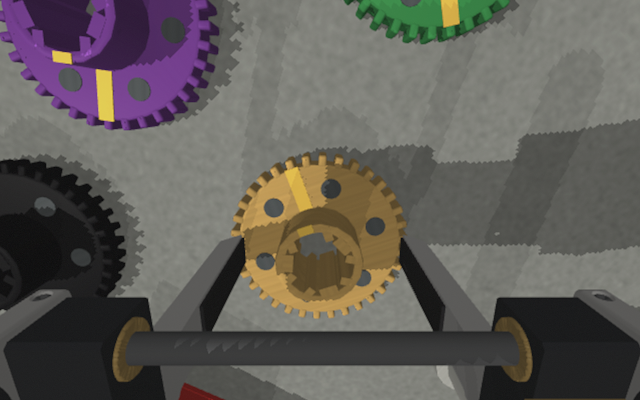

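```bash
python3 -m inch '[{"grip":1,"dx":0.14,"dy":-0.04,"dz":0.08,"rx":0.04,"ry":0.08,"rz":0},{"grip":1,"dx":0,"dy":0,"dz":0,"rx":0,"ry":0,"rz":0}]'
python3 - <<'E'
from h import *
st(); p=snap('wrist'); plan(np.array([.469,-.2452,.033]),Rdown(126),1);print(proj(p,[[.469,-.2452,.044],[.469,-.2452,.016]]))
E
```

```text
time: 6.15
tool_pos: [0.4699, -0.2459, 0.0349]
ee_rot: [3.14, 0.004, 2.196]
wrist_force: [-0.5, -0.6, 0.4]
width: 0.0939
t 6.15 P [ 0.4699 -0.2459  0.0349] rpy [179.91   0.2  125.8 ] F [-0.5 -0.6  0.4] M [-0.08 -0.15 -0.  ] w 0.0939 q [-0.59  0.15  1.68  0.    1.31 -1.21]
from [ 0.4702 -0.2461  0.0352] dist mm [-1.2  0.9 -2.2] rotvec deg [ 0.1   0.25 -0.2 ] n 1 need 0.1
1 [ 0.057 -0.017  0.086] [ 0.02  0.05 -0.04]
[[319.33687169 266.75906643]
 [319.63370989 244.96739366]]
```

```bash
python3 -m inch '[{"grip":1,"dx":0.08,"dy":0,"dz":0.1,"rx":0,"ry":0.05,"rz":0},{"grip":0,"dx":0,"dy":0,"dz":0,"rx":0,"ry":0,"rz":0},{"grip":0,"dx":0,"dy":0,"dz":0,"rx":0,"ry":0,"rz":0},{"grip":0,"dx":0,"dy":0,"dz":0,"rx":0,"ry":0,"rz":0},{"grip":0,"dx":0,"dy":0,"dz":0,"rx":0,"ry":0,"rz":0},{"grip":0,"dx":0,"dy":0,"dz":0,"rx":0,"ry":0,"rz":0}]'
python3 - <<'E'
from h import *
st(); p=snap('wrist','w4.png')
E
```

```text
time: 6.95
tool_pos: [0.4687, -0.2453, 0.0335]
ee_rot: [3.142, 0.001, 2.196]
wrist_force: [-6.1, -3.8, 1.5]
width: 0.0475
t 6.95 P [ 0.4687 -0.2453  0.0335] rpy [1.8000e+02 8.0000e-02 1.2582e+02] F [-6.1 -3.8  1.5] M [-0.66  0.83 -0.02] w 0.0475 q [-0.59  0.15  1.68 -0.    1.31 -1.21]
```

View pics/w4.png

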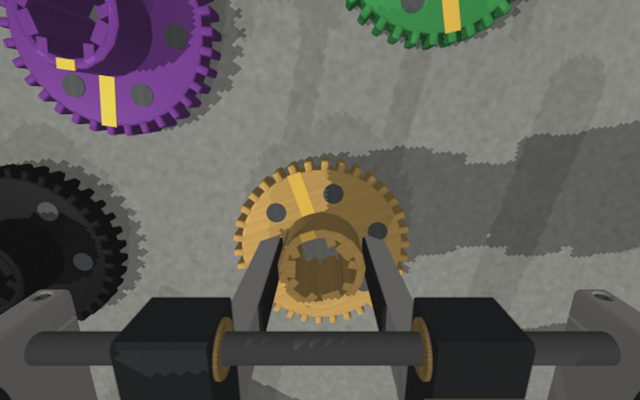

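```bash
python3 -m inch '[{"grip":0,"dx":0,"dy":0,"dz":-0.5,"rx":0,"ry":0,"rz":0},{"grip":0,"dx":0,"dy":0,"dz":-1,"rx":0,"ry":0,"rz":0},{"grip":0,"dx":0,"dy":0,"dz":-1,"rx":0,"ry":0,"rz":0},{"grip":0,"dx":0,"dy":0,"dz":-1,"rx":0,"ry":0,"rz":0},{"grip":0,"dx":0,"dy":0,"dz":-1,"rx":0,"ry":0,"rz":0},{"grip":0,"dx":0,"dy":0,"dz":-1,"rx":0,"ry":0,"rz":0},{"grip":0,"dx":0,"dy":0,"dz":-1,"rx":0,"ry":0,"rz":0}]'
python3 - <<'E'
from h import *
st(); plan(np.array([.59,-.085,.30]),Rdown(85))
E
```

```text
time: 7.88
tool_pos: [0.462, -0.2383, 0.186]
ee_rot: [-3.135, -0.033, 2.196]
wrist_force: [0.8, -0.0, -8.2]
width: 0.0464
t 7.88 P [ 0.462  -0.2383  0.186 ] rpy [-179.63   -1.89  125.83] F [ 0.8 -0.  -8.2] M [-0.07 -0.17  0.02] w 0.0464 q [-0.59  0.05  1.47  0.01  1.65 -1.21]
from [ 0.462  -0.2383  0.186 ] dist mm [128.  153.3 114. ] rotvec deg [-1.02 -1.67 40.83] n 10 need 9.2
1 [ 0.212  0.771 -0.454] [-0.02  -0.033  0.817]
2 [ 0.265  0.755 -0.453] [-0.02  -0.033  0.817]
3 [ 0.317  0.735 -0.453] [-0.02  -0.033  0.817]
4 [ 0.367  0.711 -0.453] [-0.02  -0.033  0.817]
5 [ 0.416  0.684 -0.453] [-0.02  -0.033  0.817]
6 [ 0.462  0.654 -0.453] [-0.02  -0.033  0.817]
7 [ 0.506  0.62  -0.453] [-0.02  -0.033  0.817]
8 [ 0.548  0.583 -0.453] [-0.02  -0.033  0.817]
9 [ 0.587  0.544 -0.454] [-0.02  -0.033  0.817]
10 [ 0.623  0.501 -0.455] [-0.02  -0.033  0.817]
```

```bash
python3 -m inch '[{"grip":0,"dx":0.21,"dy":0.77,"dz":-0.45,"rx":0,"ry":0,"rz":0.8},{"grip":0,"dx":0.26,"dy":0.75,"dz":-0.45,"rx":0,"ry":0,"rz":0.8},{"grip":0,"dx":0.32,"dy":0.73,"dz":-0.45,"rx":0,"ry":0,"rz":0.8},{"grip":0,"dx":0.37,"dy":0.71,"dz":-0.45,"rx":0,"ry":0,"rz":0.8},{"grip":0,"dx":0.42,"dy":0.68,"dz":-0.45,"rx":0,"ry":0,"rz":0.8},{"grip":0,"dx":0.46,"dy":0.65,"dz":-0.45,"rx":0,"ry":0,"rz":0.8},{"grip":0,"dx":0.51,"dy":0.62,"dz":-0.45,"rx":0,"ry":0,"rz":0.8},{"grip":0,"dx":0.55,"dy":0.58,"dz":-0.45,"rx":0,"ry":0,"rz":0.8},{"grip":0,"dx":0.59,"dy":0.54,"dz":-0.45,"rx":0,"ry":0,"rz":0.8},{"grip":0,"dx":0.62,"dy":0.5,"dz":-0.45,"rx":0,"ry":0,"rz":0.8},{"grip":0,"dx":0,"dy":0,"dz":0,"rx":0,"ry":0,"rz":0}]'
python3 - <<'E'
from h import *
st(); p=snap('wrist','w5.png')
for q in ['shaft_seat','shaft_tip','stand']: print(q,[(np.round(d['pixel'],1).tolist(),round(d['score'],2)) for d in spotter.place_of(p,q)])
E
```

```text
time: 9.25
tool_pos: [0.5909, -0.0763, 0.2857]
ee_rot: [-3.084, -0.037, 1.476]
wrist_force: [-0.5, 0.3, -7.6]
width: 0.046
t 9.25 P [ 0.5909 -0.0763  0.2857] rpy [-176.71   -2.11   84.55] F [-0.5  0.3 -7.6] M [-0.18 -0.15  0.01] w 0.046 q [-0.24  0.23  1.07  0.03  1.9  -0.14]
shaft_seat [([353.3, 85.0], 0.83)]
shaft_tip [([312.6, 97.6], 0.72)]
stand [([353.8, 93.9], 0.65)]
```

View pics/w5.png

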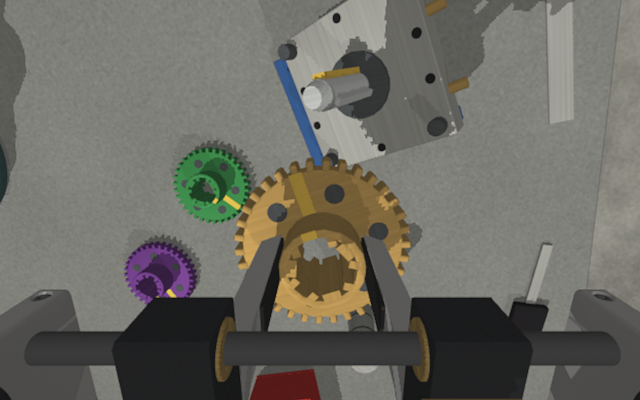

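Run:
```python
from h import *
import cv2
w=cv2.imread('pics/w5.png'); cv2.imwrite('pics/w5c.png',cv2.resize(w[0:170,260:480],None,fx=3.5,fy=3.5,interpolation=cv2.INTER_CUBIC))
w=cv2.imread('pics/top0.png'); cv2.imwrite('pics/top0c.png',cv2.resize(w[115:200,265:345],None,fx=7,fy=7,interpolation=cv2.INTER_CUBIC))
w=cv2.imread('pics/scene0.png'); cv2.imwrite('pics/scene0c.png',cv2.resize(w[190:260,290:365],None,fx=8,fy=8,interpolation=cv2.INTER_CUBIC))
```

```text
(no output)
```

View pics/w5c.png

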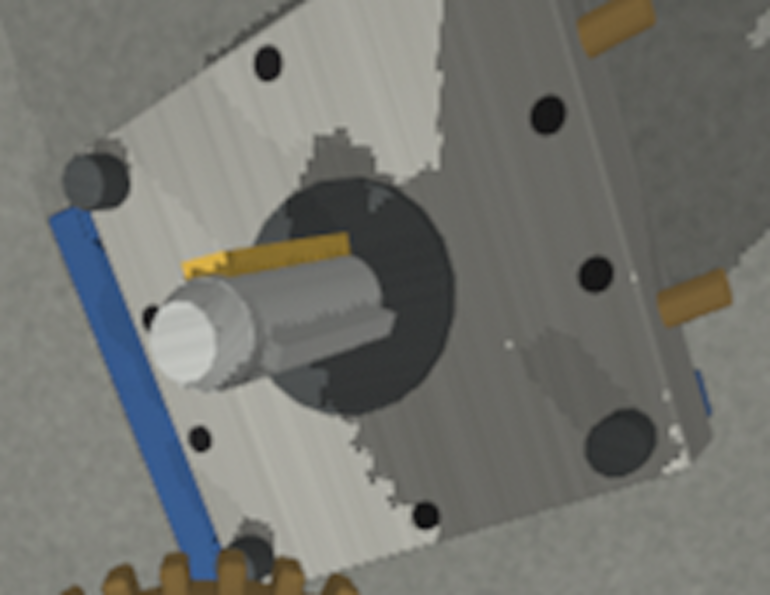

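View pics/top0c.png

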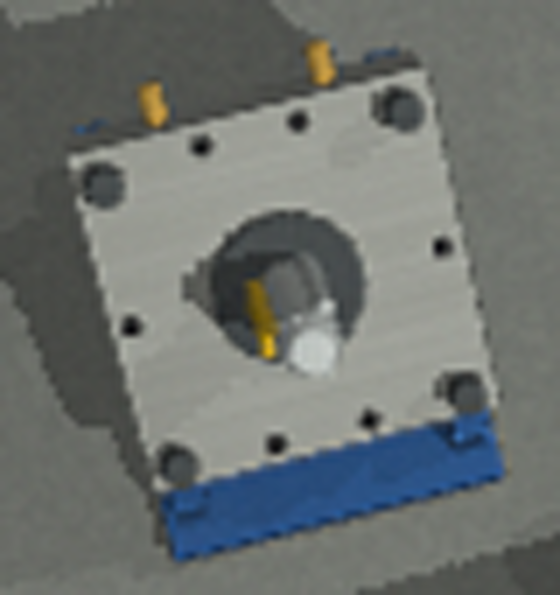

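View pics/scene0c.png

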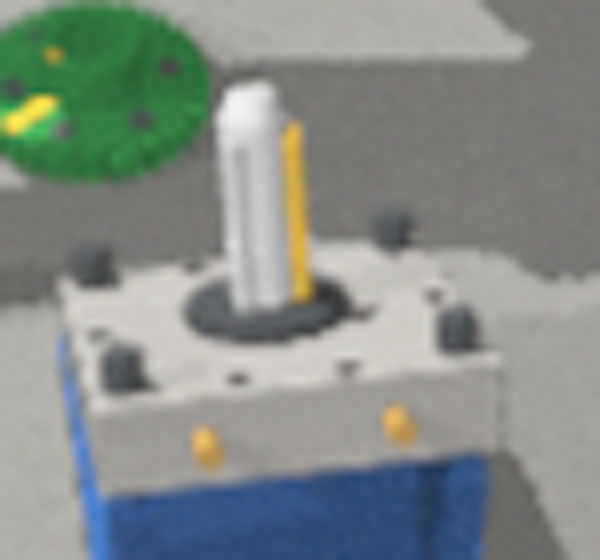

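```bash
cat > stand.py <<'E'
from h import *
from scipy.optimize import least_squares
def frame(x,y,z,yaw,lean=30.):
    s=np.array([np.cos(yaw),np.sin(yaw),0]);v=np.array([-np.sin(yaw),np.cos(yaw),0]);l=np.radians(lean)
    n=-s*np.sin(l)+np.array([0,0,np.cos(l)]); return np.array([x,y,z]),np.cross(v,n),v,n  # u,v,n right-handed (u ~ +x uphill)
def pts(th):
    M,u,v,n=frame(*th[:4]); d=.0622
    D={(i,j):M+i*d*u+j*d*v+.016*n for i in(1,-1) for j in(1,-1)}
    return dict(D,tip=M+.09*n,seat=M+.008*n)
E
cat > fit.py <<'E'
from stand import *
import pickle
w=snap('wrist');t=snap('top');s=snap('scene')
O=[(w,'tip',(312.3,97.7)),(w,(-1,1),(284,52)),(w,(1,-1),(437.5,125.7)),
(t,(1,1),(279.7,141.2)),(t,(1,-1),(322.8,130.3)),(t,(-1,1),(290.7,181.3)),(t,(-1,-1),(331.7,170.5)),(t,'tip',(309.9,165.3)),
(s,'tip',(321.5,201.8)),(s,(-1,-1),(301.7,221)),(s,(-1,1),(339,217)),(s,(1,-1),(305.6,234.5)),(s,(1,1),(347.6,229.5))]
def res(th,obs=O):
    P=pts(th); return np.concatenate([proj(p,P[k])[0]-np.array(q) for p,k,q in obs])
for sel in ([0,1,2],range(0,3),range(3,8),range(8,13),range(0,13)):
    obs=[O[i] for i in sel]; zfix=len(obs)<6
    f=(lambda q: np.r_[q[:2],.110,q[2]]) if zfix else (lambda q:q)
    b=least_squares(lambda q:res(f(q),obs),[.62,.03,.24] if zfix else [.62,.03,.11,.24],loss='soft_l1')
    print(list(sel),np.round(f(b.x),4),np.degrees(b.x[-1]).round(2),'rms',np.sqrt(np.mean(res(f(b.x),obs)**2)).round(2)); P=pts(f(b.x)); print('  seat',P['seat'].round(4),'tip',P['tip'].round(4))
print(res(f(b.x)).reshape(-1,2).round(1))
E
python3 fit.py
```

```text
[0, 1, 2] [0.6295 0.0303 0.11   0.2991] 17.14 rms 0.69
  seat [0.6256 0.0291 0.1169] tip [0.5864 0.017  0.1879]
[0, 1, 2] [0.6295 0.0303 0.11   0.2991] 17.14 rms 0.69
  seat [0.6256 0.0291 0.1169] tip [0.5864 0.017  0.1879]
[3, 4, 5, 6, 7] [0.6292 0.0291 0.11   0.288 ] 16.5 rms 0.4
  seat [0.6254 0.0279 0.1169] tip [0.5861 0.0163 0.1879]
[8, 9, 10, 11, 12] [0.6308 0.0354 0.11   0.2863] 16.4 rms 0.23
  seat [0.627  0.0343 0.1169] tip [0.5877 0.0227 0.1879]
[0, 1, 2, 3, 4, 5, 6, 7, 8, 9, 10, 11, 12] [0.6296 0.0306 0.1078 0.2959] 16.96 rms 0.83
  seat [0.6258 0.0294 0.1148] tip [0.5866 0.0175 0.1858]
[[ 0.8 -0.7]
 [-0.9 -0.2]
 [-0.4  0.3]
 [-0.6  0.3]
 [-0.6 -0.3]
 [-0.3  0.6]
 [ 0.   0.2]
 [-0.8 -1. ]
 [-1.6  0.3]
 [-1.8  0.5]
 [-1.3 -0.2]
 [-1.5 -0. ]
 [-1.6 -0.4]]
```

```bash
cat > phi.py <<'E'
from stand import *
def render(p,th,phi,S=4,dp=(0,0)):
    M,u,v,n=frame(*th[:4]); seat=M+.008*n
    F=[] # (verts, normal, color)
    W=lambda a,b,z:(seat+a*np.cos(0)*0+0) 
    def rot(f): 
        return np.cos(f)*u+np.sin(f)*v, -np.sin(f)*u+np.cos(f)*v
    for i in range(36):
        x0,_=rot(i*np.pi/18);x1,_=rot((i+1)*np.pi/18);
        for a,b in((0,.02),(.02,.04),(.04,.06),(.06,.072)):
            F.append(([seat+.013*x0+a*n,seat+.013*x1+a*n,seat+.013*x1+b*n,seat+.013*x0+b*n],x0+x1,1))
    for k in range(3):
        X,Y=rot(phi+k*2*np.pi/3);h=.006 if k==0 else .003;c=2 if k==0 else 1
        for a,b in((0,.02),(.02,.04),(.04,.066)):
            q=lambda r,y,z:seat+r*X+y*Y+z*n
            F.append(([q(.0173,-h,a),q(.0173,h,a),q(.0173,h,b),q(.0173,-h,b)],X,c))
            for sg in(1,-1): F.append(([q(.0115,sg*h,a),q(.0173,sg*h,a),q(.0173,sg*h,b),q(.0115,sg*h,b)],sg*Y,c))
        F.append(([q(.0115,-h,.066),q(.0173,-h,.066),q(.0173,h,.066),q(.0115,h,.066)],n,c))
    C,e,K=cam(p); im=np.zeros((400*S,640*S),np.uint8)
    F=[f for f in F if np.dot(f[1],e-np.mean(f[0],0))>0]
    F.sort(key=lambda f:-np.linalg.norm(np.mean(f[0],0)-e))
    for f in F: cv2.fillConvexPoly(im,np.round((proj(p,np.array(f[0]))+np.array(dp)+.5)*S-.5).astype(np.int32),f[2])
    return cv2.resize((im==2).astype(np.float32),(640,400),interpolation=cv2.INTER_AREA)
def ymask(p,box):
    hsv=cv2.cvtColor(p['frame'],cv2.COLOR_RGB2HSV);m=(cv2.inRange(hsv,(15,130,80),(32,255,255))>0).astype(np.float32)
    k=np.zeros_like(m);k[box[1]:box[3],box[0]:box[2]]=m[box[1]:box[3],box[0]:box[2]];return k
def fitphi(p,th,box,phis,dps=None):
    m=ymask(p,box);best=[]
    for f in phis:
        r=[]
        for dx in np.arange(-2,2.1,.5):
            for dy in np.arange(-2,2.1,.5): r.append((np.abs(render(p,th,np.radians(f),2,(dx,dy))-m).sum(),dx,dy))
        best.append((min(r),f, np.abs(render(p,th,np.radians(f),2)-m).sum()))
    return m.sum(),best
if __name__=='__main__':
    w=snap('wrist');t=snap('top');s=snap('scene')
    for p,box,th in((w,(300,55,375,100),(.6295,.0303,.11,.295)),(t,(295,145,310,172),(.6293,.0293,.11,.290)),(s,(315,195,335,235),(.6308,.0354,.11,.287))):
        a,b=fitphi(p,th,box,range(40,150,5)); print(a); print([(f,round(float(x[0]),1),float(x[1]),float(x[2]),round(float(c),1)) for x,f,c in sorted(b)[:5]])
E
python3 phi.py
```

```text
299.0
[(75, 59.0, -0.5, -2.0, 215.5), (80, 67.0, 0.5, -2.0, 207.0), (85, 80.0, 1.5, -1.5, 170.5), (70, 91.8, -1.5, -2.0, 247.8), (90, 95.8, 2.0, -1.5, 179.2)]
26.0
[(85, 12.0, 0.0, 0.0, 12.0), (90, 12.0, 0.0, 0.0, 12.0), (80, 12.0, 0.0, 0.5, 13.0), (95, 13.5, -0.5, -1.5, 15.5), (75, 15.0, -0.5, 0.5, 17.5)]
34.0
[(85, 10.5, -1.0, 0.0, 49.5), (115, 10.5, -1.0, 0.5, 54.0), (80, 11.0, -1.0, -0.5, 45.0), (120, 11.0, -1.0, 0.5, 54.5), (90, 11.2, -1.5, -0.5, 56.8)]
```

```bash
cat > ov.py <<'E'
from phi import *
def overlay(p,th,phi,f,box,s):
    im=cv2.cvtColor(p['frame'],cv2.COLOR_RGB2BGR); x0,y0,x1,y1=box
    im=cv2.resize(im[y0:y1,x0:x1],None,fx=s,fy=s,interpolation=cv2.INTER_CUBIC)
    M,u,v,n=frame(*th[:4]);seat=M+.008*n
    def ln(P,c,cl): cv2.polylines(im,[np.round((proj(p,np.array(P))+.5-np.array([x0,y0]))*s-.5).astype(int)],cl,c,1)
    a=np.linspace(0,2*np.pi,48)
    for r,z,c in((.032,0,(0,255,0)),(.013,0,(255,0,255)),(.009,.082,(255,0,255)),(.013,.072,(255,0,0))): ln([seat+r*np.cos(t)*u+r*np.sin(t)*v+z*n for t in a],c,True)
    for i in(1,-1):
        for j in(1,-1): ln([M+(i*.0622+.008*np.cos(t))*u+(j*.0622+.008*np.sin(t))*v+.016*n for t in a],(255,255,0),True)
    X=np.cos(phi)*u+np.sin(phi)*v;Y=np.cross(n,X)
    for y in(-.006,.006): ln([seat+.0173*X+y*Y,seat+.0173*X+y*Y+.066*n,seat+.0125*X+y*Y+.066*n],(0,0,255),False)
    cv2.imwrite('pics/'+f,im)
if __name__=='__main__':
    w=snap('wrist'); overlay(w,(.6295,.0303,.11,.292),np.radians(80),'ov1.png',(260,0,480,170),3.5)
E
python3 ov.py
```

```text
(no output)
```

View pics/ov1.png

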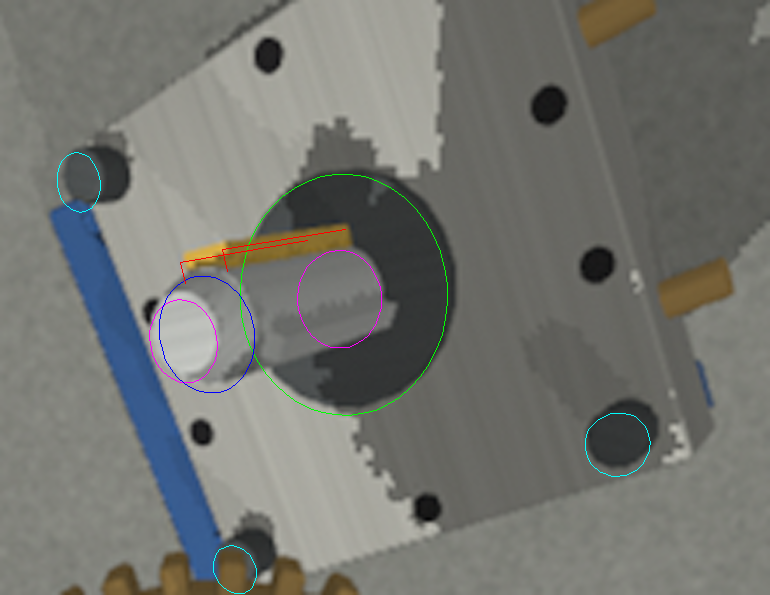

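Run:
```python
from h import *
w=snap('wrist');crop(w,'w6c.png',225,145,420,330,4)
st()
```

```text
t 9.85 P [ 0.5902 -0.0779  0.2867] rpy [-176.78   -2.05   84.39] F [-0.6  0.3 -8.5] M [-0.12 -0.16  0.04] w 0.0464 q [-0.24  0.23  1.07  0.03  1.9  -0.14]
```

View pics/w6c.png

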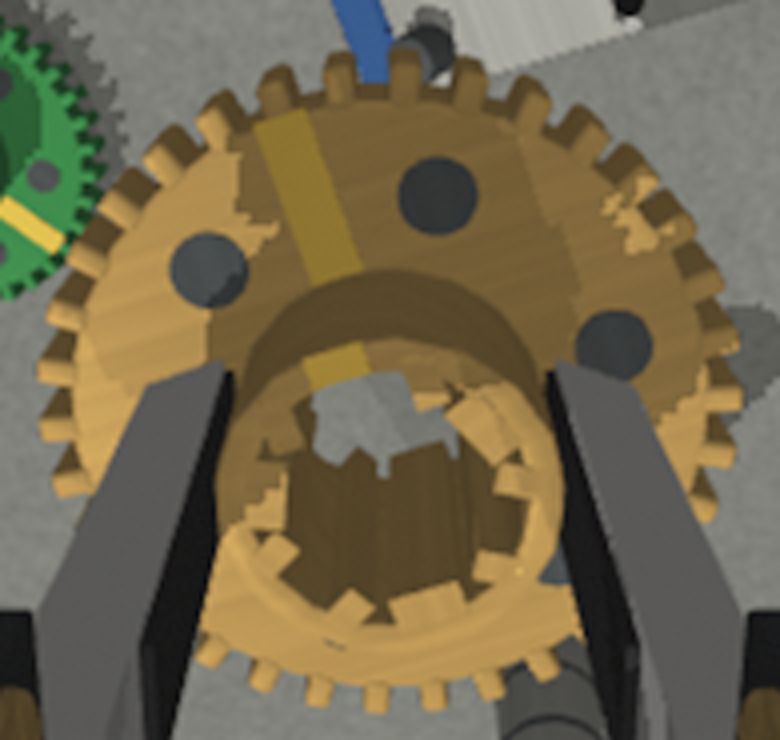

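Run:
```python
from h import *
w=snap('wrist');e,C=tcpcam(w);K=w['intrinsics']
e=np.array([.0842,-.0006,-.1641])
C=np.array([[0,.9587,.2845],[1,0,0],[0,.2845,-.9587]])
def tp(c,z,o=(225,145),s=4):
    u=c[0]/s+o[0];v=c[1]/s+o[1];d=np.linalg.solve(K,[u,v,1]);d=C@np.array([d[0],-d[1],-d[2]]);return (e+d*(z-e[2])/d[2])*1e3
A=tp((279,118),.0175);B=tp((340,276),.0175);D=tp((332,349),-.0105);E=tp((344,381),-.0105)
for n,x in zip('ABDE',(A,B,D,E)): print(n,x.round(1),np.hypot(*x[:2]).round(1),np.degrees(np.arctan2(x[1],x[0])).round(1))
print('lineAB',np.degrees(np.arctan2(*(A-B)[1::-1])))
# disc extents: left tooth tip, right tooth tip, top, 
for c in((38,365),(740,345),(405,50),(375,712)): print(c,tp(c,.0175).round(1),tp(c,.0335).round(1))
for c in((217,480),(565,480),(390,340),(390,645)): print('boss',c,tp(c,-.0105).round(1))
```

```text
A [ 46.8 -16.3  17.5] 49.5 -19.2
B [22.8 -7.7 17.5] 24.1 -18.8
D [ 22.4  -7.8 -10.5] 23.7 -19.1
E [ 18.   -6.3 -10.5] 19.0 -19.3
lineAB -19.564374119028123
(38, 365) [  8.5 -53.9  17.5] [  1.8 -58.6  33.5]
(740, 345) [11.8 52.8 17.5] [ 5.4 57.5 33.5]
(405, 50) [56.6  1.8 17.5] [54.2  2.  33.5]
(375, 712) [-53.6  -2.7  17.5] [-65.7  -2.9  33.5]
boss (217, 480) [  3.8 -23.2 -10.5]
boss (565, 480) [  3.8  22.9 -10.5]
boss (390, 340) [ 23.6  -0.3 -10.5]
boss (390, 645) [-21.5  -0.3 -10.5]
```

```bash
cat >> stand.py <<'E'
TH=[.6300,.0312,.110,np.radians(16.7)];PHI=79.
def goal(h,th=None,phi=None,alpha=-19.2,c=(.001,-.0003),zo=.0335):
    th=th or TH; phi=np.radians(PHI if phi is None else phi); M,u,v,n=frame(*th); seat=M+.008*n
    X=np.cos(phi)*u+np.sin(phi)*v; S=np.c_[X,np.cross(n,X),n]
    a=np.radians(alpha); gx=np.array([np.cos(a),np.sin(a),0]);gz=np.array([0,0,-1.]);G=np.c_[gx,np.cross(gz,gx),gz]
    T=S@G.T; return seat+h*n-T@np.array([c[0],c[1],zo]),T
def rel(alpha=-19.2,c=(.001,-.0003),zo=.0335):
    """gear origin in seat frame (mm) and turn error from measured pose"""
    P,T,o=pose(); g,Tg=goal(0,alpha=alpha,c=c,zo=zo); M,u,v,n=frame(*TH)
    d=P-g; print('lateral uphill/side mm',(d@u*1e3).round(1),(d@v*1e3).round(1),'h',(d@n*1e3).round(1),'rot needed (tool) deg',R.from_matrix(T.T@Tg).as_rotvec(degrees=True).round(2))
E
python3 - <<'E'
from stand import *
P,T=goal(.12); print(P,T.round(3)); st(); plan(P,T)
E
```

```text
[0.55274538 0.00696262 0.24974123] [[ 0.169  0.861  0.479]
 [ 0.953 -0.267  0.144]
 [ 0.252  0.432 -0.866]]
t 9.9 P [ 0.5902 -0.0779  0.2867] rpy [-176.78   -2.05   84.4 ] F [-0.2 -0.3 -8.4] M [-0.09 -0.19 -0.07] w 0.0468 q [-0.24  0.23  1.07  0.03  1.9  -0.14]
from [ 0.5902 -0.0779  0.2867] dist mm [-37.5  84.9 -36.9] rotvec deg [-30.25  11.5    6.93] n 7 need 6.62
1 [ 0.454 -0.247  0.242] [-0.864  0.329  0.198]
2 [ 0.443 -0.273  0.235] [-0.864  0.329  0.198]
3 [ 0.431 -0.298  0.226] [-0.864  0.329  0.198]
4 [ 0.419 -0.322  0.215] [-0.864  0.329  0.198]
5 [ 0.408 -0.345  0.201] [-0.864  0.329  0.198]
6 [ 0.396 -0.366  0.186] [-0.864  0.329  0.198]
7 [ 0.384 -0.386  0.169] [-0.864  0.329  0.198]
```

```bash
python3 -m inch '[{"grip":0,"dx":0.45,"dy":-0.25,"dz":0.22,"rx":-0.86,"ry":0.33,"rz":0.2},{"grip":0,"dx":0.44,"dy":-0.27,"dz":0.22,"rx":-0.86,"ry":0.33,"rz":0.2},{"grip":0,"dx":0.43,"dy":-0.3,"dz":0.22,"rx":-0.86,"ry":0.33,"rz":0.2},{"grip":0,"dx":0.42,"dy":-0.32,"dz":0.21,"rx":-0.86,"ry":0.33,"rz":0.2},{"grip":0,"dx":0.41,"dy":-0.34,"dz":0.2,"rx":-0.86,"ry":0.33,"rz":0.2},{"grip":0,"dx":0.4,"dy":-0.37,"dz":0.18,"rx":-0.86,"ry":0.33,"rz":0.2},{"grip":0,"dx":0.38,"dy":-0.39,"dz":0.16,"rx":-0.86,"ry":0.33,"rz":0.2},{"grip":0,"dx":0,"dy":0,"dz":0,"rx":0,"ry":0,"rz":0}]'
python3 - <<'E'
from stand import *
p=snap('wrist','w7.png');st();P,T=goal(.12);plan(P,T,1);rel()
E
```

```text
time: 10.9
tool_pos: [0.5429, 0.0086, 0.2434]
ee_rot: [2.69, -0.254, 1.389]
wrist_force: [-0.1, -0.7, -9.7]
width: 0.0466
t 10.95 P [0.5446 0.0078 0.2452] rpy [153.94 -14.55  79.6 ] F [ 0.2 -0.9 -7.3] M [-0.33  0.94 -0.01] w 0.0465 q [-0.25 -0.28  1.74  0.27  1.24 -0.04]
from [0.5446 0.0078 0.2452] dist mm [ 8.1 -0.9  4.5] rotvec deg [-0.37  0.17 -0.3 ] n 1 need 0.37
1 [ 0.069  0.368 -0.007] [-0.074  0.033 -0.06 ]
lateral uphill/side mm -8.8 3.2 h 119.9 rot needed (tool) deg [-0.37  0.17 -0.3 ]
```

View pics/w7.png

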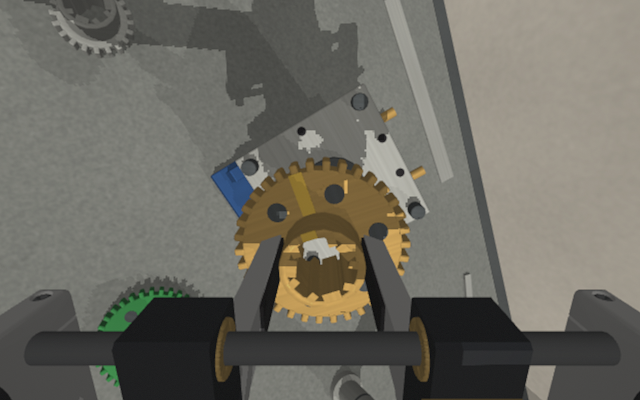

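```bash
python3 -m inch '[{"grip":0,"dx":0.07,"dy":0.37,"dz":0,"rx":-0.08,"ry":0.03,"rz":-0.06},{"grip":0,"dx":0,"dy":0,"dz":0,"rx":0,"ry":0,"rz":0}]'
python3 - <<'E'
from ov import *
from stand import *
p=snap('wrist','w8.png');st();rel()
overlay(p,TH,np.radians(PHI),'ov2.png',(210,70,440,290),3.4)
s=snap('scene');overlay(s,TH,np.radians(PHI),'ov3.png',(270,150,380,260),6)
E
```

```text
time: 11.2
tool_pos: [0.5552, 0.0057, 0.2523]
ee_rot: [2.676, -0.252, 1.396]
wrist_force: [-0.0, -0.4, -8.1]
width: 0.0466
t 11.25 P [0.555  0.0057 0.2521] rpy [153.33 -14.44  79.98] F [ 0.6  0.3 -7.2] M [-0.34  0.97  0.01] w 0.0467 q [-0.25 -0.26  1.72  0.27  1.24 -0.05]
lateral uphill/side mm 2.7 -1.8 h 121.1 rot needed (tool) deg [0.14 0.1  0.08]
```

View pics/ov2.png

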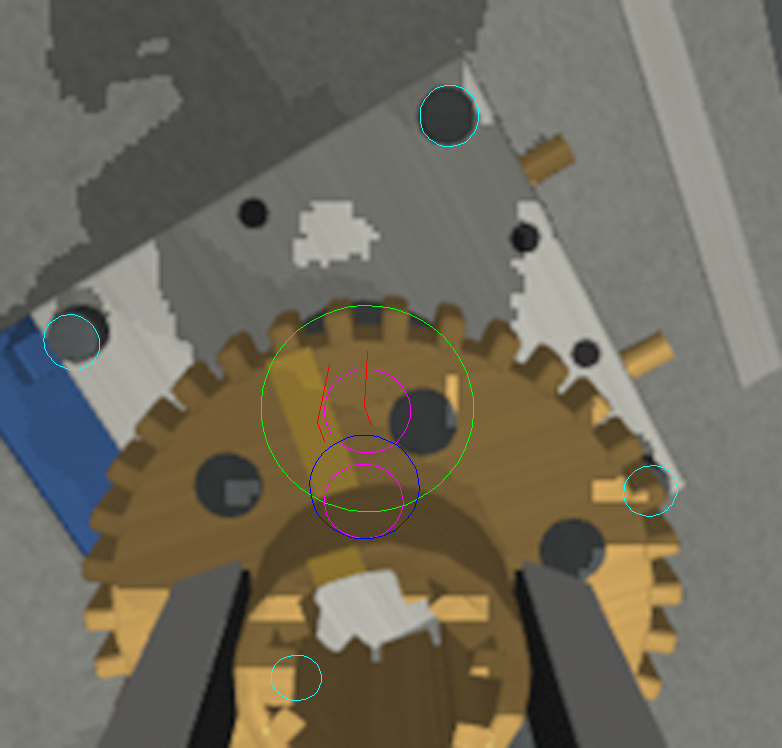

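View pics/ov3.png

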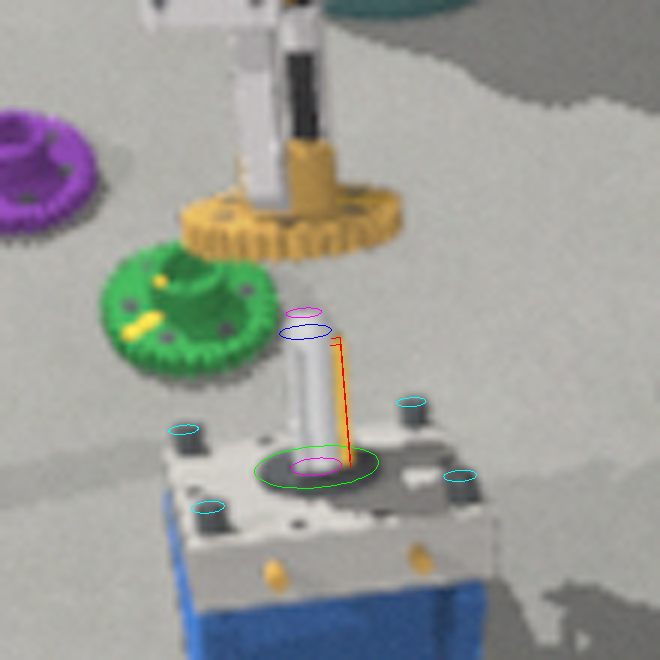

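Run:
```python
from stand import *
P,T=goal(.088);plan(P,T,2)
```

```text
from [0.5546 0.0059 0.2516] dist mm [ 13.4   5.7 -29.6] rotvec deg [0.1  0.09 0.07] n 2 need 1.32
1 [ 0.006 -0.055  0.657] [0.01  0.009 0.007]
2 [ 0.005 -0.055  0.657] [0.01  0.009 0.007]
```

```bash
python3 -m inch '[{"grip":0,"dx":0.01,"dy":-0.06,"dz":0.65,"rx":0,"ry":0,"rz":0},{"grip":0,"dx":0.01,"dy":-0.06,"dz":0.65,"rx":0,"ry":0,"rz":0},{"grip":0,"dx":0,"dy":0,"dz":0,"rx":0,"ry":0,"rz":0}]'
python3 - <<'E'
from ov import *
from stand import *
p=snap('wrist','w9.png');st();rel();P,T=goal(.088);plan(P,T,1)
overlay(p,TH,np.radians(PHI),'ov4.png',(210,70,440,290),3.4)
s=snap('scene');overlay(s,TH,np.radians(PHI),'ov5.png',(270,150,380,260),6)
E
```

```text
time: 11.68
tool_pos: [0.5685, 0.0121, 0.2186]
ee_rot: [2.681, -0.252, 1.395]
wrist_force: [-0.1, 0.1, -9.4]
width: 0.0465
t 11.72 P [0.5687 0.0119 0.2196] rpy [153.51 -14.44  79.94] F [ 0.4 -0.7 -8.4] M [-0.33  1.01  0.03] w 0.0467 q [-0.23 -0.22  1.75  0.27  1.16 -0.04]
lateral uphill/side mm -0.6 0.1 h 85.5 rot needed (tool) deg [-0.02  0.12  0.05]
from [0.5687 0.0119 0.2196] dist mm [-0.7 -0.3  2.5] rotvec deg [-0.02  0.12  0.05] n 1 need 0.1
1 [ 0.007  0.023 -0.101] [-0.004  0.025  0.009]
```

View pics/ov4.png

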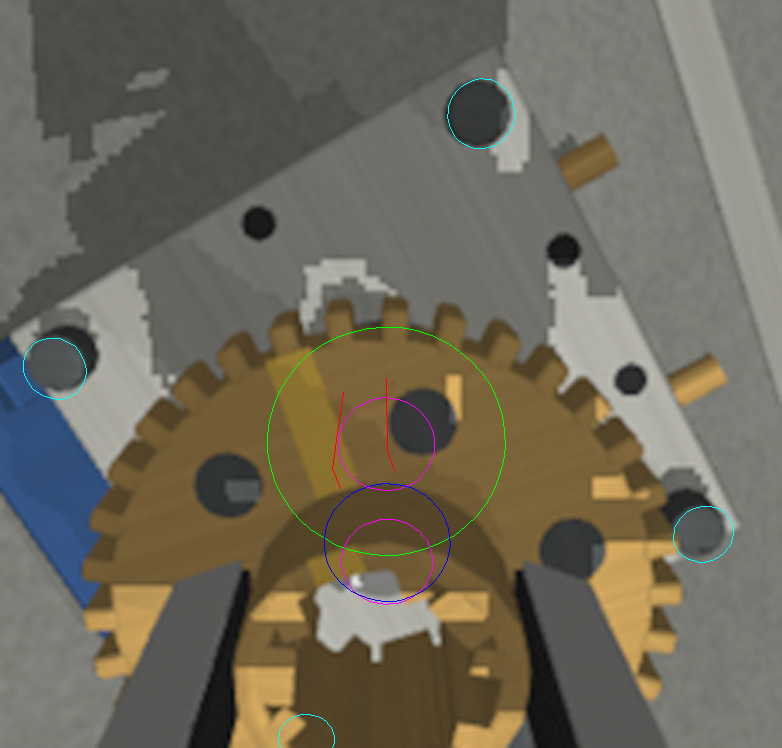

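View pics/ov5.png

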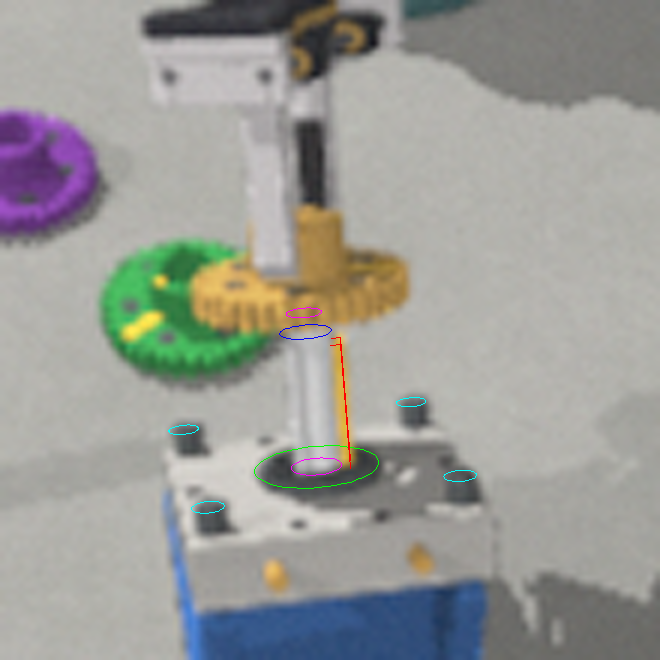

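```bash
python3 -m inch '[{"grip":0,"dx":0.01,"dy":0.02,"dz":0.2,"rx":0,"ry":0,"rz":0},{"grip":0,"dx":0,"dy":0,"dz":0.3,"rx":0,"ry":0,"rz":0},{"grip":0,"dx":0,"dy":0,"dz":0.2,"rx":0,"ry":0,"rz":0},{"grip":0,"dx":0,"dy":0,"dz":0,"rx":0,"ry":0,"rz":0}]'
python3 - <<'E'
from stand import *
st();rel()
E
```

```text
time: 12.28
tool_pos: [0.5769, 0.0155, 0.2064]
ee_rot: [2.68, -0.253, 1.397]
wrist_force: [0.2, 0.1, -8.5]
width: 0.0467
t 12.28 P [0.5769 0.0155 0.2064] rpy [153.54 -14.48  80.04] F [ 0.2  0.1 -8.5] M [-0.34  1.03 -0.03] w 0.0467 q [-0.21 -0.2   1.76  0.27  1.13 -0.04]
lateral uphill/side mm 0.4 1.3 h 69.7 rot needed (tool) deg [-0.08  0.04  0.12]
```

```bash
python3 -m inch '[{"grip":0,"dx":-0.04,"dy":0,"dz":0.2,"rx":0,"ry":0,"rz":0},{"grip":0,"dx":0,"dy":0,"dz":0.2,"rx":0,"ry":0,"rz":0},{"grip":0,"dx":0,"dy":0,"dz":0.2,"rx":0,"ry":0,"rz":0}]'
python3 - <<'E'
from stand import *
st();rel()
E
```

```text
time: 12.65
tool_pos: [0.5842, 0.0176, 0.1928]
ee_rot: [2.68, -0.254, 1.398]
wrist_force: [-1.5, 1.2, -6.8]
width: 0.0467
t 12.65 P [0.5842 0.0176 0.1928] rpy [153.53 -14.56  80.08] F [-1.5  1.2 -6.8] M [-0.13  1.21  0.19] w 0.0467 q [-0.21 -0.17  1.76  0.27  1.1  -0.04]
lateral uphill/side mm 0.2 1.1 h 54.1 rot needed (tool) deg [-0.08 -0.05  0.11]
```

```bash
python3 -m inch '[{"grip":0,"dx":0,"dy":0,"dz":0.3,"rx":0,"ry":0,"rz":0},{"grip":0,"dx":0,"dy":0,"dz":0.4,"rx":0,"ry":0,"rz":0},{"grip":0,"dx":0,"dy":0,"dz":0.4,"rx":0,"ry":0,"rz":0}]'
python3 - <<'E'
from stand import *
st();rel();snap('wrist','w10.png')
E
```

```text
time: 13.02
tool_pos: [0.5983, 0.0219, 0.1674]
ee_rot: [2.679, -0.254, 1.398]
wrist_force: [-0.8, 1.6, -7.7]
width: 0.047
t 13.03 P [0.5983 0.0219 0.1674] rpy [153.52 -14.58  80.08] F [-0.8  1.6 -7.7] M [-0.11  1.18  0.14] w 0.047 q [-0.19 -0.13  1.77  0.27  1.04 -0.04]
lateral uphill/side mm 0.3 1.3 h 24.8 rot needed (tool) deg [-0.07 -0.07  0.11]
```

View pics/w10.png

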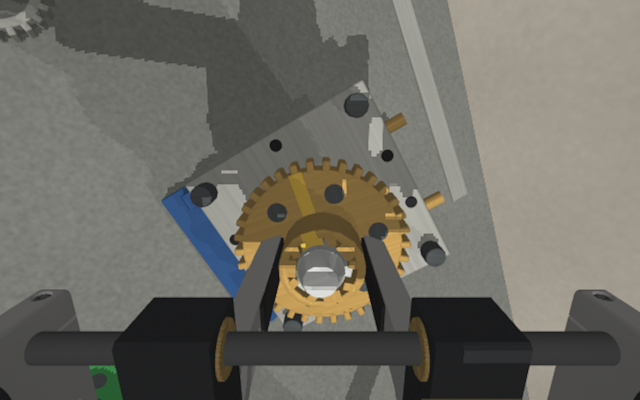

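```bash
python3 -m inch '[{"grip":0,"dx":0,"dy":0,"dz":0.4,"rx":0,"ry":0,"rz":0},{"grip":0,"dx":0,"dy":0,"dz":0.35,"rx":0,"ry":0,"rz":0},{"grip":0,"dx":0,"dy":0,"dz":0.2,"rx":0,"ry":0,"rz":0},{"grip":0,"dx":0,"dy":0,"dz":0.1,"rx":0,"ry":0,"rz":0}]'
python3 - <<'E'
from stand import *
st();rel()
E
```

```text
time: 13.58
tool_pos: [0.6098, 0.0254, 0.146]
ee_rot: [2.683, -0.251, 1.4]
wrist_force: [-23.3, -3.6, 11.0]
width: 0.0466
t 13.57 P [0.6098 0.0254 0.146 ] rpy [153.73 -14.38  80.21] F [-23.3  -3.6  11. ] M [-0.36  2.78  0.25] w 0.0466 q [-0.18 -0.08  1.78  0.27  0.99 -0.04]
lateral uphill/side mm 0.0 1.3 h 0.2 rot needed (tool) deg [-0.31  0.06  0.31]
```

```bash
python3 -m inch '[{"grip":1,"dx":0,"dy":0,"dz":0,"rx":0,"ry":0,"rz":0},{"grip":1,"dx":0,"dy":0,"dz":0,"rx":0,"ry":0,"rz":0},{"grip":1,"dx":0,"dy":0,"dz":0,"rx":0,"ry":0,"rz":0}]'
python3 - <<'E'
from stand import *
st();rel();snap('wrist','w11.png')
E
```

```text
time: 13.95
tool_pos: [0.6167, 0.0239, 0.1563]
ee_rot: [2.66, -0.252, 1.403]
wrist_force: [-0.1, -0.4, -0.1]
width: 0.0731
t 13.95 P [0.6167 0.0239 0.1563] rpy [152.41 -14.45  80.37] F [-0.1 -0.4 -0.1] M [-0.15  0.1   0.04] w 0.0731 q [-0.18 -0.09  1.77  0.27  0.99 -0.04]
lateral uphill/side mm 10.5 -2.2 h 6.1 rot needed (tool) deg [ 0.97 -0.08  0.42]
```

View pics/w11.png

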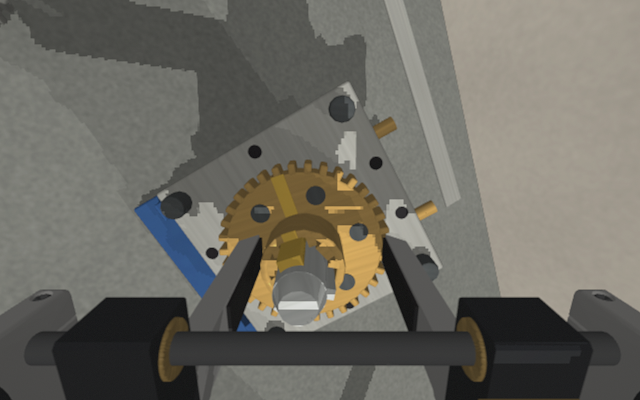

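```bash
python3 -m inch '[{"grip":1,"dx":0,"dy":-0.3,"dz":0,"rx":0,"ry":0,"rz":0},{"grip":1,"dx":0,"dy":-0.05,"dz":-0.2,"rx":0,"ry":0,"rz":0},{"grip":1,"dx":0,"dy":0,"dz":-0.6,"rx":0,"ry":0,"rz":0},{"grip":1,"dx":0,"dy":0,"dz":-0.9,"rx":0,"ry":0,"rz":0},{"grip":1,"dx":0,"dy":0,"dz":-1,"rx":0,"ry":0,"rz":0},{"grip":1,"dx":0,"dy":0,"dz":-1,"rx":0,"ry":0,"rz":0},{"grip":1,"dx":0,"dy":0,"dz":-1,"rx":0,"ry":0,"rz":0}]'
python3 - <<'E'
from ov import *
st();rel();p=snap('wrist','w12.png');s=snap('scene');crop(s,'s12.png',260,140,400,290,4)
E
```

```text
time: 14.88
tool_pos: [0.5479, 0.0092, 0.2589]
ee_rot: [2.657, -0.252, 1.403]
wrist_force: [-1.1, -0.6, 0.2]
width: 0.0939
t 14.88 P [0.5479 0.0092 0.2589] rpy [152.25 -14.44  80.4 ] F [-1.1 -0.6  0.2] M [-0.13  0.16 -0.04] w 0.0939 q [-0.25 -0.29  1.73  0.28  1.23 -0.05]
lateral uphill/side mm 1.1 3.5 h 129.9 rot needed (tool) deg [ 1.12 -0.09  0.45]
```

View pics/w12.png

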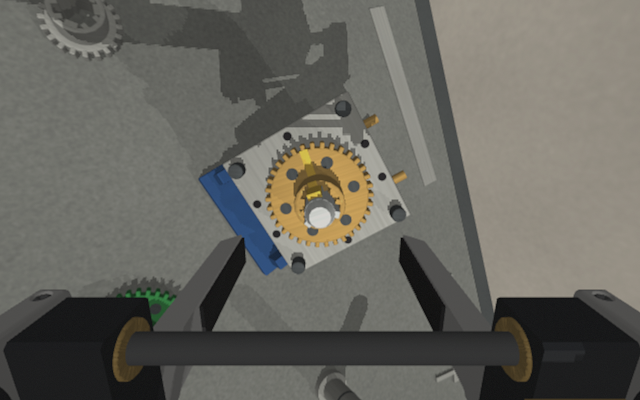

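View pics/s12.png

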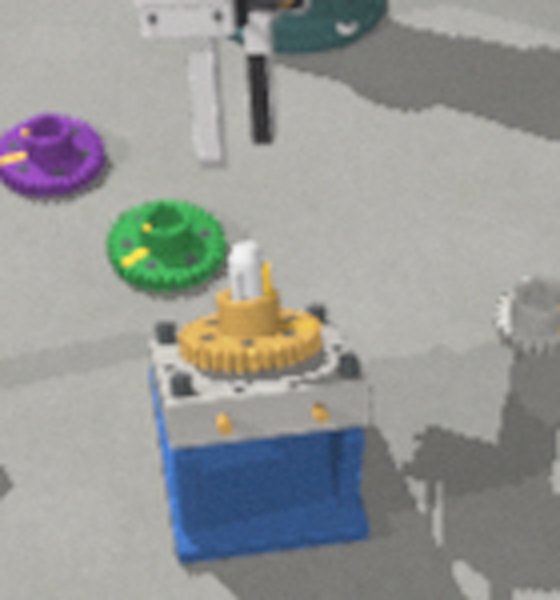

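Run:
```python
from stand import *
t=snap('top','top2.png');s=snap('scene')
C={}
for q in ['can','drill','pinion']:
    a=spotter.place_of(t,q);b=spotter.place_of(s,q); print(q,[(np.round(d['pixel'],1),d['score'],atz(t,d['pixel'],0).round(3)) for d in a],[(np.round(d['pixel'],1),d['score'],atz(s,d['pixel'],0).round(3)) for d in b])
crop(t,'top2c.png',130,60,260,240,4)
```

```text
can [(array([180.6, 205.9]), 0.97, array([0.482, 0.411, 0.   ]))] [(array([438.2, 231.2]), 0.69, array([0.491, 0.417, 0.   ]))]
drill [(array([205.5, 156.7]), 0.96, array([0.638, 0.344, 0.   ]))] [(array([418.6, 265.3]), 0.86, array([0.644, 0.341, 0.   ]))]
pinion [(array([223.5, 215.2]), 0.87, array([0.457, 0.279, 0.   ]))] [(array([395.2, 221.7]), 0.64, array([0.466, 0.271, 0.   ]))]
```

View pics/top2c.png

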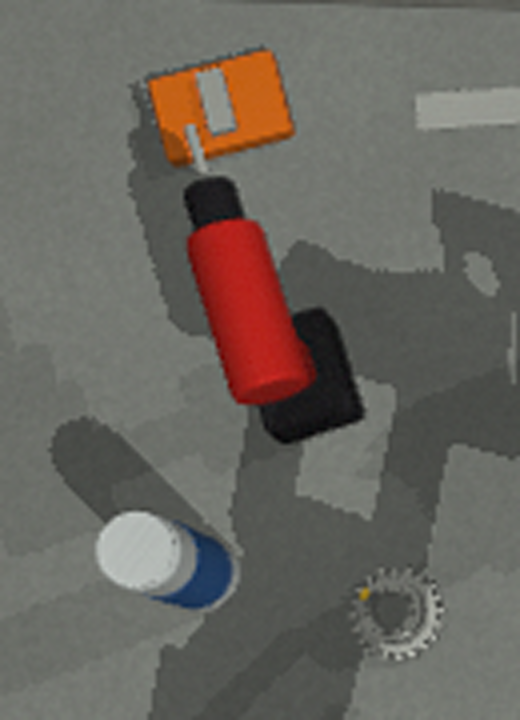

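Run:
```python
from stand import *
plan(np.array([.462,.268,.23]),Rdown(55))
```

```text
from [0.5484 0.0096 0.2556] dist mm [-86.4 258.4 -25.6] rotvec deg [ 23.73 -19.96  21.28] n 11 need 10.95
1 [ 0.823 -0.557  0.058] [ 0.431 -0.363  0.387]
2 [ 0.805 -0.582  0.053] [ 0.431 -0.363  0.387]
3 [ 0.787 -0.607  0.05 ] [ 0.431 -0.363  0.387]
4 [ 0.768 -0.631  0.049] [ 0.431 -0.363  0.387]
5 [ 0.747 -0.655  0.049] [ 0.431 -0.363  0.387]
6 [ 0.727 -0.678  0.051] [ 0.431 -0.363  0.387]
7 [ 0.705 -0.7    0.054] [ 0.431 -0.363  0.387]
8 [ 0.683 -0.722  0.059] [ 0.431 -0.363  0.387]
9 [ 0.66  -0.742  0.065] [ 0.431 -0.363  0.387]
10 [ 0.637 -0.761  0.073] [ 0.431 -0.363  0.387]
11 [ 0.613 -0.779  0.082] [ 0.431 -0.363  0.387]
```

```bash
python3 -m inch '[{"grip":1,"dx":0.82,"dy":-0.56,"dz":0.03,"rx":0.43,"ry":-0.36,"rz":0.39},{"grip":1,"dx":0.8,"dy":-0.58,"dz":0.05,"rx":0.43,"ry":-0.36,"rz":0.39},{"grip":1,"dx":0.79,"dy":-0.61,"dz":0.05,"rx":0.43,"ry":-0.36,"rz":0.39},{"grip":1,"dx":0.77,"dy":-0.63,"dz":0.05,"rx":0.43,"ry":-0.36,"rz":0.39},{"grip":1,"dx":0.75,"dy":-0.65,"dz":0.05,"rx":0.43,"ry":-0.36,"rz":0.39},{"grip":1,"dx":0.73,"dy":-0.68,"dz":0.05,"rx":0.43,"ry":-0.36,"rz":0.39},{"grip":1,"dx":0.71,"dy":-0.7,"dz":0.05,"rx":0.43,"ry":-0.36,"rz":0.39},{"grip":1,"dx":0.68,"dy":-0.72,"dz":0.06,"rx":0.43,"ry":-0.36,"rz":0.39},{"grip":1,"dx":0.66,"dy":-0.74,"dz":0.06,"rx":0.43,"ry":-0.36,"rz":0.39},{"grip":1,"dx":0.64,"dy":-0.76,"dz":0.07,"rx":0.43,"ry":-0.36,"rz":0.39},{"grip":1,"dx":0.61,"dy":-0.78,"dz":0.08,"rx":0.43,"ry":-0.36,"rz":0.39},{"grip":1,"dx":0,"dy":0,"dz":0,"rx":0,"ry":0,"rz":0}]'
python3 - <<'E'
from stand import *
st();p=snap('wrist','w13.png'); plan(np.array([.462,.272,.22]),Rdown(55),1)
for q in ['pinion']: print([(np.round(d['pixel'],1),d['score'],atz(p,d['pixel'],0).round(4)) for d in spotter.place_of(p,q)])
E
```

```text
time: 16.88
tool_pos: [0.4605, 0.2783, 0.2215]
ee_rot: [-3.12, 0.018, 0.946]
wrist_force: [-0.7, 0.7, -0.5]
width: 0.094
t 16.88 P [0.4605 0.2783 0.2215] rpy [-178.74    1.03   54.2 ] F [-0.7  0.7 -0.5] M [-0.06 -0.06 -0.03] w 0.094 q [0.43 0.08 1.38 0.01 1.71 1.06]
from [0.4606 0.2775 0.2218] dist mm [ 1.4 -5.5 -1.8] rotvec deg [-1.22  1.01 -0.86] n 1 need 0.36
1 [-0.143  0.177  0.07 ] [-0.243  0.201 -0.171]
[(array([333.5, 179.6]), 0.69, array([0.4651, 0.268 , 0.    ]))]
```

View pics/w13.png

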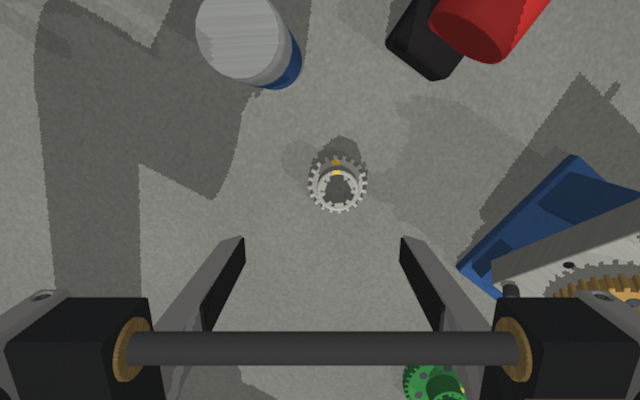

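Run:
```python
from stand import *
p=snap('wrist');
im=cv2.cvtColor(p['frame'],cv2.COLOR_RGB2BGR);x0,y0,s=290,140,7
im=cv2.resize(im[140:230,290:385],None,fx=s,fy=s,interpolation=cv2.INTER_CUBIC)
a=np.linspace(0,6.283,60);c=(.4665,.2685)
for r,z in((.036,.014),(.024,.040)):
    q=proj(p,np.c_[c[0]+r*np.cos(a),c[1]+r*np.sin(a),a*0+z]);cv2.polylines(im,[np.round((q+.5-[x0,y0])*s-.5).astype(int)],True,(255,0,0),1)
cv2.imwrite('pics/w13c.png',im)
for d in((.001,0),(0,.001)): print(d,(proj(p,[c[0]+d[0],c[1]+d[1],.02])-proj(p,[c[0],c[1],.02]))*s)
```

```text
(0.001, 0) [[ 4.89849259 -3.39376022]]
(0, 0.001) [[-3.46356269 -4.74191646]]
```

View pics/w13c.png

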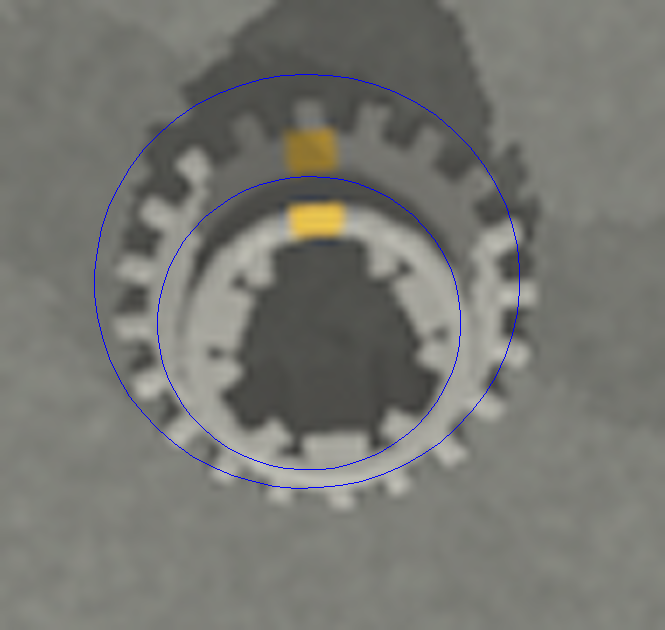

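Run:
```python
from stand import *
plan(np.array([.467,.2634,.10]),Rdown(55),5)
```

```text
from [0.4606 0.2766 0.2227] dist mm [   6.4  -13.2 -122.7] rotvec deg [-1.17  0.94 -0.95] n 5 need 4.94
1 [-0.039  0.123  0.98 ] [-0.047  0.038 -0.038]
2 [-0.043  0.119  0.98 ] [-0.047  0.038 -0.038]
3 [-0.047  0.115  0.981] [-0.047  0.038 -0.038]
4 [-0.05   0.11   0.981] [-0.047  0.038 -0.038]
5 [-0.054  0.106  0.981] [-0.047  0.038 -0.038]
```

```bash
python3 -m inch '[{"grip":1,"dx":-0.04,"dy":0.12,"dz":0.98,"rx":-0.05,"ry":0.04,"rz":-0.04},{"grip":1,"dx":-0.04,"dy":0.12,"dz":0.98,"rx":-0.05,"ry":0.04,"rz":-0.04},{"grip":1,"dx":-0.05,"dy":0.11,"dz":0.98,"rx":-0.05,"ry":0.04,"rz":-0.04},{"grip":1,"dx":-0.05,"dy":0.11,"dz":0.98,"rx":-0.05,"ry":0.04,"rz":-0.04},{"grip":1,"dx":-0.05,"dy":0.1,"dz":0.95,"rx":-0.05,"ry":0.04,"rz":-0.04},{"grip":1,"dx":0,"dy":0,"dz":0,"rx":0,"ry":0,"rz":0}]'
python3 - <<'E'
from stand import *
st();p=snap('wrist');plan(np.array([.467,.2634,.032]),Rdown(55),3)
im=cv2.cvtColor(p['frame'],cv2.COLOR_RGB2BGR);x0,y0,s=260,150,6
im=cv2.resize(im[150:260,260:380],None,fx=s,fy=s,interpolation=cv2.INTER_CUBIC)
a=np.linspace(0,6.283,60);c=(.467,.2634)
for r,z in((.036,.014),(.024,.040)):
    q=proj(p,np.c_[c[0]+r*np.cos(a),c[1]+r*np.sin(a),a*0+z]);cv2.polylines(im,[np.round((q+.5-[x0,y0])*s-.5).astype(int)],True,(255,0,0),1)
cv2.imwrite('pics/w14c.png',im)
E
```

```text
time: 17.77
tool_pos: [0.4694, 0.2577, 0.1011]
ee_rot: [3.132, -0.008, 0.956]
wrist_force: [0.1, -1.2, 0.0]
width: 0.0936
t 17.77 P [0.4694 0.2577 0.1011] rpy [179.46  -0.47  54.79] F [ 0.1 -1.2  0. ] M [-0.02 -0.07  0.02] w 0.0936 q [ 0.4   0.1   1.59 -0.    1.44  1.01]
from [0.4704 0.2583 0.1027] dist mm [ -3.4   5.1 -70.7] rotvec deg [ 0.63 -0.61 -0.21] n 3 need 2.84
1 [ 0.02  -0.087  0.943] [ 0.042 -0.041 -0.014]
2 [ 0.023 -0.083  0.943] [ 0.042 -0.041 -0.014]
3 [ 0.027 -0.08   0.943] [ 0.042 -0.041 -0.014]
```

View pics/w14c.png

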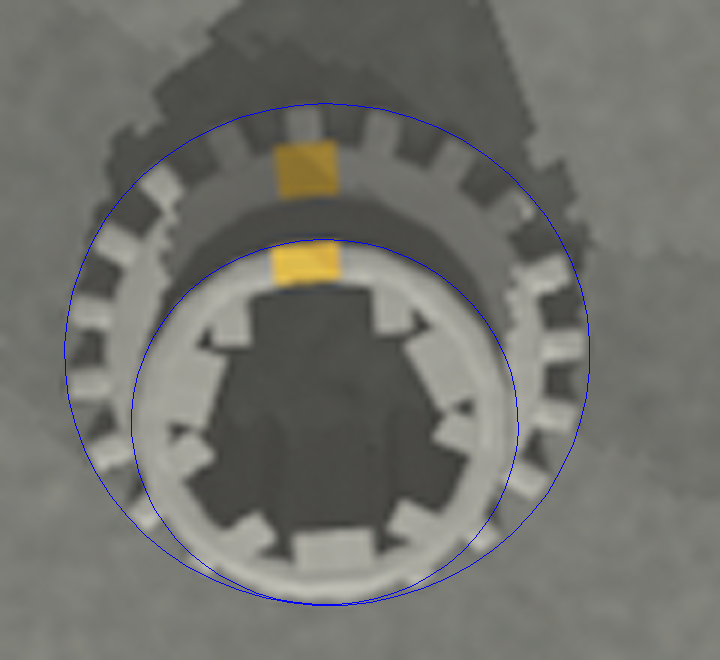

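```bash
python3 -m inch '[{"grip":1,"dx":0.02,"dy":-0.08,"dz":0.94,"rx":0.04,"ry":-0.04,"rz":0},{"grip":1,"dx":0.02,"dy":-0.08,"dz":0.94,"rx":0.04,"ry":-0.04,"rz":0},{"grip":1,"dx":0.03,"dy":-0.08,"dz":0.85,"rx":0.04,"ry":-0.04,"rz":0},{"grip":1,"dx":0,"dy":0,"dz":0,"rx":0,"ry":0,"rz":0}]'
python3 - <<'E'
from stand import *
st();p=snap('wrist');plan(np.array([.467,.2634,.032]),Rdown(55),1)
E
```

```text
time: 18.32
tool_pos: [0.4729, 0.2644, 0.0417]
ee_rot: [3.133, -0.013, 0.955]
wrist_force: [-1.2, 0.5, 0.6]
width: 0.0938
t 18.32 P [0.4729 0.2644 0.0417] rpy [179.5   -0.76  54.7 ] F [-1.2  0.5  0.6] M [-0.08  0.03  0.01] w 0.0938 q [ 0.41  0.16  1.65 -0.    1.31  1.02]
from [0.474  0.2649 0.0431] dist mm [ -7.   -1.5 -11.1] rotvec deg [ 0.59 -0.9  -0.3 ] n 1 need 0.53
1 [-0.216 -0.199  0.439] [ 0.119 -0.181 -0.061]
```

```bash
python3 -m inch '[{"grip":1,"dx":-0.22,"dy":-0.2,"dz":0.2,"rx":0.12,"ry":-0.18,"rz":-0.06},{"grip":1,"dx":0,"dy":0,"dz":0.2,"rx":0,"ry":0,"rz":0},{"grip":1,"dx":0,"dy":0,"dz":0,"rx":0,"ry":0,"rz":0}]'
python3 - <<'E'
from stand import *
st();p=snap('wrist');plan(np.array([.467,.2634,.032]),Rdown(55),1)
E
```

```text
time: 18.75
tool_pos: [0.4688, 0.264, 0.0364]
ee_rot: [3.139, -0.005, 0.96]
wrist_force: [0.9, -0.2, -0.8]
width: 0.094
t 18.75 P [0.4688 0.264  0.0364] rpy [179.83  -0.29  55.01] F [ 0.9 -0.2 -0.8] M [-0.02 -0.06  0.01] w 0.094 q [0.41 0.17 1.66 0.   1.31 1.02]
from [0.4689 0.2641 0.0367] dist mm [-1.9 -0.7 -4.7] rotvec deg [ 0.18 -0.31  0.01] n 1 need 0.2
1 [-0.067 -0.048  0.187] [ 0.037 -0.061  0.002]
```

```bash
python3 -m inch '[{"grip":1,"dx":-0.07,"dy":-0.05,"dz":0.17,"rx":0.04,"ry":-0.06,"rz":0},{"grip":1,"dx":0,"dy":0,"dz":0,"rx":0,"ry":0,"rz":0},{"grip":0,"dx":0,"dy":0,"dz":0,"rx":0,"ry":0,"rz":0},{"grip":0,"dx":0,"dy":0,"dz":0,"rx":0,"ry":0,"rz":0},{"grip":0,"dx":0,"dy":0,"dz":0,"rx":0,"ry":0,"rz":0},{"grip":0,"dx":0,"dy":0,"dz":0,"rx":0,"ry":0,"rz":0},{"grip":0,"dx":0,"dy":0,"dz":0,"rx":0,"ry":0,"rz":0}]'
python3 - <<'E'
from stand import *
st();p=snap('wrist','w15.png');plan(np.array([.467,.2634,.032]),Rdown(55),1)
crop(p,'w15c.png',240,170,400,320,5)
E
```

```text
time: 19.68
tool_pos: [0.4668, 0.2635, 0.0324]
ee_rot: [-3.141, -0.0, 0.96]
wrist_force: [0.1, -0.2, 0.0]
width: 0.0482
t 19.68 P [0.4668 0.2635 0.0324] rpy [-179.95   -0.     55.01] F [ 0.1 -0.2  0. ] M [-0.07 -0.   -0.03] w 0.0482 q [0.41 0.17 1.66 0.   1.31 1.02]
from [0.4668 0.2635 0.0324] dist mm [ 0.2 -0.1 -0.4] rotvec deg [-0.04 -0.01  0.  ] n 1 need 0.02
1 [0.    0.009 0.016] [-0.009 -0.001  0.001]
```

View pics/w15c.png

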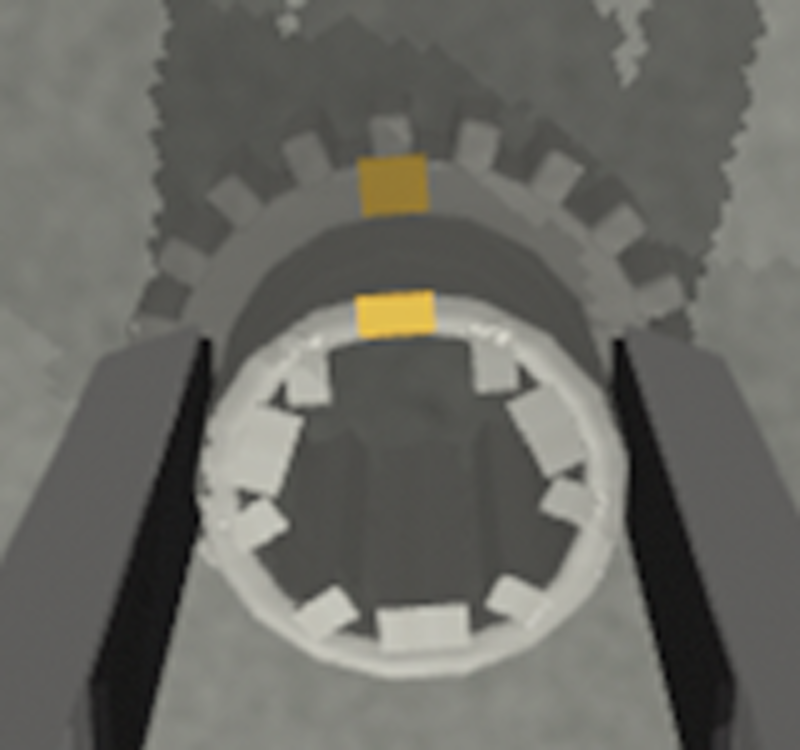

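```bash
python3 -m inch '[{"grip":0,"dx":0,"dy":0,"dz":0,"rx":0,"ry":0,"rz":0},{"grip":0,"dx":0,"dy":0,"dz":-0.4,"rx":0,"ry":0,"rz":0},{"grip":0,"dx":0,"dy":0,"dz":-0.8,"rx":0,"ry":0,"rz":0},{"grip":0,"dx":0,"dy":0,"dz":-1,"rx":0,"ry":0,"rz":0},{"grip":0,"dx":0,"dy":0,"dz":-1,"rx":0,"ry":0,"rz":0}]'
python3 - <<'E'
from stand import *
st()
p=snap('wrist','w16.png');crop(p,'w16c.png',240,170,400,320,5)
K=p['intrinsics'];e=np.array([.0842,-.0006,-.1641]);C=np.array([[0,.9587,.2845],[1,0,0],[0,.2845,-.9587]])
def tp(c,z,o=(240,170),s=5):
    u=c[0]/s+o[0];v=c[1]/s+o[1];d=np.linalg.solve(K,[u,v,1]);d=C@np.array([d[0],-d[1],-d[2]]);return (e+d*(z-e[2])/d[2])*1e3
for c,z in (((392,157),.0184),((395,213),.0184),((395,294),-.0076),((397,336),-.0076),((200,490),-.0076),((628,490),-.0076),((410,292),-.0076),((415,678),-.0076),((390,115),.0184)):
    x=tp(c,z);print(c,x.round(1),np.degrees(np.arctan2(x[1],x[0])).round(1))
E
```

```text
time: 20.35
tool_pos: [0.4634, 0.2617, 0.1102]
ee_rot: [-3.135, 0.01, 0.96]
wrist_force: [-0.9, 0.3, -3.2]
width: 0.0474
t 20.35 P [0.4634 0.2617 0.1102] rpy [-179.63    0.59   55.01] F [-0.9  0.3 -3.2] M [ 0.03 -0.05  0.  ] w 0.0474 q [0.41 0.1  1.57 0.   1.48 1.02]
(392, 157) [30.4 -2.7 18.4] -5.1
(395, 213) [23.4 -2.4 18.4] -5.8
(395, 294) [23.2 -2.2 -7.6] -5.3
(397, 336) [18.4 -2.  -7.6] -6.0
(200, 490) [  0.5 -23.3  -7.6] -88.9
(628, 490) [ 0.5 23.  -7.6] 88.9
(410, 292) [23.4 -0.6 -7.6] -1.4
(415, 678) [-23.   -0.   -7.6] -179.9
(390, 115) [35.5 -2.9 18.4] -4.7
```

View pics/w16c.png

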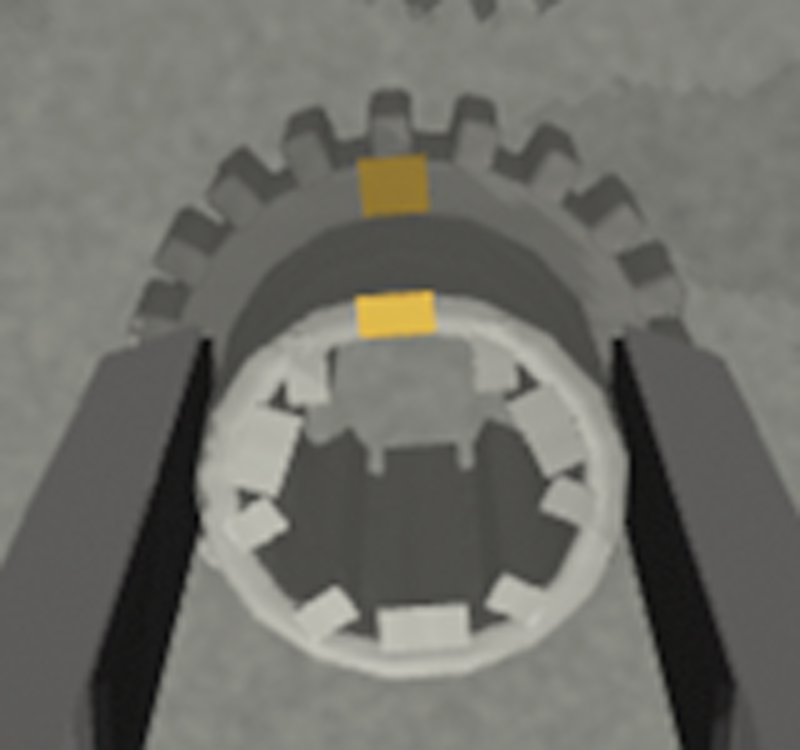

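```bash
sed -i 's/^TH=.*/TH=[.6297,.0322,.110,np.radians(16.7)];PHI=79.\nPA=dict(alpha=-5.0,c=(.0003,-.0002),zo=.0324)/' stand.py
python3 - <<'E'
from stand import *
P,T=goal(.13,**PA);print(P);plan(P,T,12)
E
```

```text
[0.54828311 0.00741513 0.25762551]
from [0.4655 0.2627 0.1145] dist mm [  82.7 -255.2  143.2] rotvec deg [-25.54  17.16 -34.83] n 12 need 12.17
1 [-0.541  0.713 -0.477] [-0.426  0.286 -0.581]
2 [-0.565  0.702 -0.464] [-0.426  0.286 -0.581]
3 [-0.589  0.69  -0.453] [-0.426  0.286 -0.581]
4 [-0.612  0.676 -0.443] [-0.426  0.286 -0.581]
5 [-0.635  0.661 -0.433] [-0.426  0.286 -0.581]
6 [-0.658  0.644 -0.425] [-0.426  0.286 -0.581]
7 [-0.679  0.626 -0.418] [-0.426  0.286 -0.581]
8 [-0.7    0.606 -0.413] [-0.426  0.286 -0.581]
9 [-0.72   0.585 -0.408] [-0.426  0.286 -0.581]
10 [-0.739  0.564 -0.405] [-0.426  0.286 -0.581]
11 [-0.757  0.541 -0.403] [-0.426  0.286 -0.581]
12 [-0.774  0.517 -0.403] [-0.426  0.286 -0.581]
```

```bash
python3 -m inch '[{"grip":0,"dx":0,"dy":0,"dz":-1,"rx":0,"ry":0,"rz":-0.6},{"grip":0,"dx":0,"dy":0,"dz":-1,"rx":0,"ry":0,"rz":-0.6},{"grip":0,"dx":0,"dy":0,"dz":-1,"rx":0,"ry":0,"rz":-0.6},{"grip":0,"dx":0,"dy":0,"dz":-1,"rx":0,"ry":0,"rz":-0.6},{"grip":0,"dx":0,"dy":0,"dz":-1,"rx":0,"ry":0,"rz":-0.6},{"grip":0,"dx":0,"dy":0,"dz":-0.6,"rx":0,"ry":0,"rz":-0.4}]'
python3 - <<'E'
from stand import *
P,T=goal(.13,**PA);st();plan(P,T,11)
E
```

```text
time: 21.15
tool_pos: [0.4644, 0.2618, 0.2539]
ee_rot: [-3.132, 0.009, 1.267]
wrist_force: [-0.7, 0.9, -2.3]
width: 0.0475
t 21.15 P [0.4644 0.2618 0.2539] rpy [-179.47    0.51   72.58] F [-0.7  0.9 -2.3] M [-0.02 -0.07 -0.  ] w 0.0475 q [ 0.41  0.06  1.34 -0.    1.76  0.71]
from [0.4644 0.2618 0.2539] dist mm [  83.8 -254.4    3.7] rotvec deg [-27.9   13.18 -17.65] n 11 need 10.72
1 [-0.792  0.568 -0.012] [-0.507  0.24  -0.321]
2 [-0.807  0.546 -0.004] [-0.507  0.24  -0.321]
3 [-0.822  0.523  0.003] [-0.507  0.24  -0.321]
4 [-0.836  0.499  0.008] [-0.507  0.24  -0.321]
5 [-0.85   0.475  0.012] [-0.507  0.24  -0.321]
6 [-0.863  0.451  0.015] [-0.507  0.24  -0.321]
7 [-0.876  0.426  0.016] [-0.507  0.24  -0.321]
8 [-0.888  0.4    0.016] [-0.507  0.24  -0.321]
9 [-0.899  0.375  0.014] [-0.507  0.24  -0.321]
10 [-0.91   0.349  0.011] [-0.507  0.24  -0.321]
11 [-0.919  0.323  0.007] [-0.507  0.24  -0.321]
```

```bash
python3 -m inch '[{"grip":0,"dx":-0.79,"dy":0.57,"dz":-0.01,"rx":-0.51,"ry":0.24,"rz":-0.32},{"grip":0,"dx":-0.81,"dy":0.55,"dz":0,"rx":-0.51,"ry":0.24,"rz":-0.32},{"grip":0,"dx":-0.82,"dy":0.52,"dz":0,"rx":-0.51,"ry":0.24,"rz":-0.32},{"grip":0,"dx":-0.84,"dy":0.5,"dz":0,"rx":-0.51,"ry":0.24,"rz":-0.32},{"grip":0,"dx":-0.85,"dy":0.48,"dz":0,"rx":-0.51,"ry":0.24,"rz":-0.32},{"grip":0,"dx":-0.86,"dy":0.45,"dz":0,"rx":-0.51,"ry":0.24,"rz":-0.32},{"grip":0,"dx":-0.87,"dy":0.43,"dz":0,"rx":-0.51,"ry":0.24,"rz":-0.32},{"grip":0,"dx":-0.88,"dy":0.4,"dz":0,"rx":-0.51,"ry":0.24,"rz":-0.32},{"grip":0,"dx":-0.89,"dy":0.38,"dz":0,"rx":-0.51,"ry":0.24,"rz":-0.32},{"grip":0,"dx":-0.9,"dy":0.35,"dz":0,"rx":-0.51,"ry":0.24,"rz":-0.32},{"grip":0,"dx":-0.9,"dy":0.32,"dz":0,"rx":-0.51,"ry":0.24,"rz":-0.32},{"grip":0,"dx":0,"dy":0,"dz":0,"rx":0,"ry":0,"rz":0}]'
python3 - <<'E'
from stand import *
P,T=goal(.115,**PA);st();rel(**PA);plan(P,T,2)
E
```

```text
time: 22.65
tool_pos: [0.5441, 0.0011, 0.2471]
ee_rot: [2.644, -0.136, 1.632]
wrist_force: [0.5, -0.0, -3.5]
width: 0.048
t 22.65 P [0.5441 0.0011 0.2471] rpy [151.5   -7.81  93.49] F [ 0.5 -0.  -3.5] M [-0.13  0.48  0.  ] w 0.048 q [-0.27 -0.28  1.74  0.29  1.25 -0.33]
lateral uphill/side mm -10.3 -4.9 h 123.8 rot needed (tool) deg [-0.63 -0.25  0.69]
from [0.5441 0.0011 0.2471] dist mm [11.3  8.5 -2.5] rotvec deg [-0.63 -0.25  0.69] n 2 need 0.58
1 [0.148 0.175 0.174] [-0.063 -0.025  0.069]
2 [0.149 0.173 0.175] [-0.063 -0.025  0.069]
```

```bash
python3 -m inch '[{"grip":0,"dx":0.15,"dy":0.18,"dz":0.17,"rx":-0.06,"ry":-0.03,"rz":0.07},{"grip":0,"dx":0.15,"dy":0.17,"dz":0.17,"rx":-0.06,"ry":-0.03,"rz":0.07},{"grip":0,"dx":0,"dy":0,"dz":0,"rx":0,"ry":0,"rz":0}]'
python3 - <<'E'
from ov import *
p=snap('wrist');s=snap('scene');P,T=goal(.088,**PA);st();rel(**PA);plan(P,T,2)
overlay(p,TH,np.radians(PHI),'ov6.png',(210,70,440,290),3.4)
overlay(s,TH,np.radians(PHI),'ov7.png',(270,150,380,260),6)
E
```

```text
time: 23.02
tool_pos: [0.5553, 0.0125, 0.2435]
ee_rot: [2.639, -0.139, 1.619]
wrist_force: [-0.6, 0.1, -2.7]
width: 0.0481
t 23.12 P [0.5552 0.012  0.2438] rpy [151.17  -7.96  92.75] F [ 0.3 -0.1 -3.2] M [-0.16  0.41 -0.01] w 0.0478 q [-0.24 -0.26  1.73  0.27  1.22 -0.28]
lateral uphill/side mm -0.0 2.4 h 114.0 rot needed (tool) deg [-0.2  -0.03 -0.02]
from [0.5552 0.012  0.2438] dist mm [ 13.2   1.4 -22.5] rotvec deg [-0.2  -0.03 -0.02] n 2 need 1.05
1 [-0.047  0.016  0.521] [-0.02  -0.003 -0.002]
2 [-0.047  0.015  0.521] [-0.02  -0.003 -0.002]
```

View pics/ov6.png

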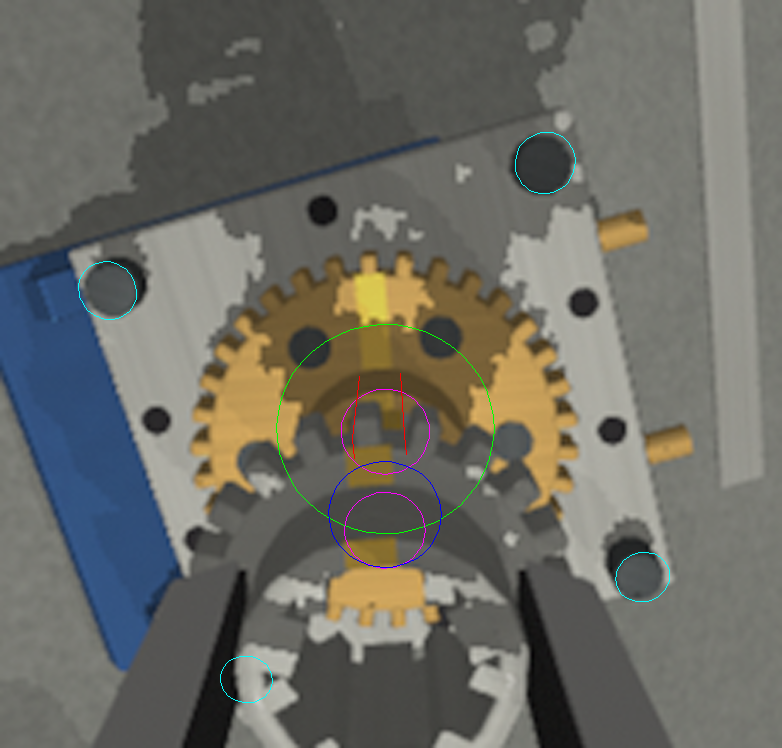

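View pics/ov7.png

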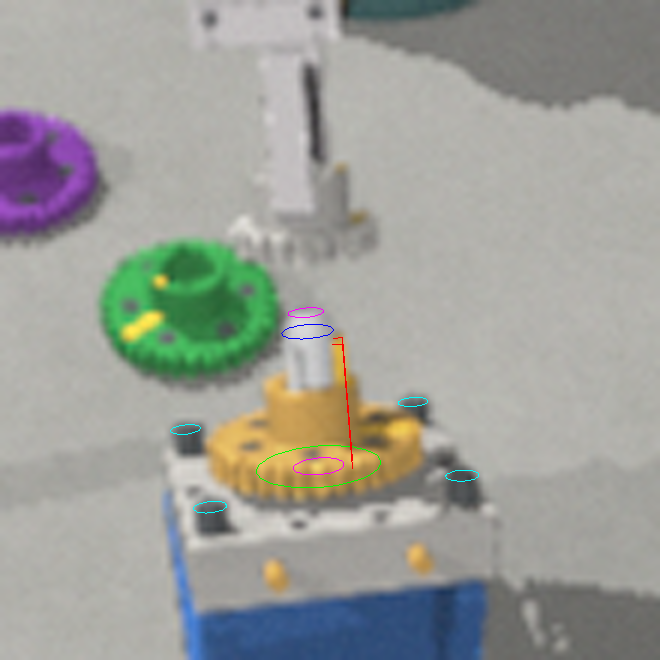

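```bash
python3 -m inch '[{"grip":0,"dx":-0.05,"dy":0.02,"dz":0.52,"rx":-0.02,"ry":0,"rz":0},{"grip":0,"dx":-0.05,"dy":0.02,"dz":0.5,"rx":-0.02,"ry":0,"rz":0},{"grip":0,"dx":0,"dy":0,"dz":0,"rx":0,"ry":0,"rz":0}]'
python3 - <<'E'
from ov import *
P,T=goal(.072,**PA);st();rel(**PA);plan(P,T,2)
E
```

```text
time: 23.5
tool_pos: [0.569, 0.0138, 0.2197]
ee_rot: [2.636, -0.139, 1.619]
wrist_force: [-0.2, 0.0, -3.9]
width: 0.048
t 23.5 P [0.569  0.0138 0.2197] rpy [151.02  -7.96  92.79] F [-0.2  0.  -3.9] M [-0.19  0.49  0.06] w 0.048 q [-0.22 -0.22  1.75  0.27  1.16 -0.29]
lateral uphill/side mm -0.2 0.1 h 86.3 rot needed (tool) deg [-0.05 -0.05  0.01]
from [0.569  0.0138 0.2197] dist mm [  7.    2.  -12.3] rotvec deg [-0.05 -0.05  0.01] n 2 need 0.57
1 [-0.002  0.004  0.287] [-0.005 -0.005  0.001]
2 [-0.002  0.004  0.287] [-0.005 -0.005  0.001]
```

```bash
python3 -m inch '[{"grip":0,"dx":0,"dy":0,"dz":0.28,"rx":0,"ry":0,"rz":0},{"grip":0,"dx":0,"dy":0,"dz":0.28,"rx":0,"ry":0,"rz":0},{"grip":0,"dx":0,"dy":0,"dz":0,"rx":0,"ry":0,"rz":0}]'
python3 - <<'E'
from ov import *
P,T=goal(.056,**PA);st();rel(**PA);plan(P,T,3)
E
```

```text
time: 23.88
tool_pos: [0.5762, 0.0157, 0.2064]
ee_rot: [2.636, -0.139, 1.619]
wrist_force: [0.0, -0.1, -3.2]
width: 0.048
t 23.88 P [0.5762 0.0157 0.2064] rpy [151.06  -7.97  92.76] F [ 0.  -0.1 -3.2] M [-0.17  0.47  0.  ] w 0.048 q [-0.22 -0.2   1.76  0.27  1.13 -0.29]
lateral uphill/side mm -0.4 -0.1 h 71.1 rot needed (tool) deg [-0.09 -0.04 -0.02]
from [0.5762 0.0157 0.2064] dist mm [  7.6   2.3 -12.9] rotvec deg [-0.09 -0.04 -0.02] n 3 need 0.6
1 [0.002 0.006 0.201] [-0.006 -0.003 -0.001]
2 [0.002 0.005 0.201] [-0.006 -0.003 -0.001]
3 [0.002 0.005 0.201] [-0.006 -0.003 -0.001]
```

```bash
python3 -m inch '[{"grip":0,"dx":0,"dy":0,"dz":0.2,"rx":0,"ry":0,"rz":0},{"grip":0,"dx":0,"dy":0,"dz":0.2,"rx":0,"ry":0,"rz":0},{"grip":0,"dx":0,"dy":0,"dz":0.2,"rx":0,"ry":0,"rz":0}]'
python3 - <<'E'
from ov import *
st();rel(**PA)
E
```

```text
time: 24.25
tool_pos: [0.5838, 0.0182, 0.1935]
ee_rot: [2.635, -0.139, 1.619]
wrist_force: [-0.7, 0.2, -2.7]
width: 0.0476
t 24.25 P [0.5838 0.0182 0.1935] rpy [150.99  -7.98  92.78] F [-0.7  0.2 -2.7] M [-0.1   0.57  0.03] w 0.0476 q [-0.21 -0.17  1.76  0.27  1.1  -0.29]
lateral uphill/side mm 0.1 0.1 h 55.9 rot needed (tool) deg [-0.02 -0.07 -0.01]
```

Splines engaged (h 56 mm, below the rib ends). Push onto the boss at 44 mm.

```bash
python3 -m inch '[{"grip":0,"dx":0,"dy":0,"dz":0.25,"rx":0,"ry":0,"rz":0},{"grip":0,"dx":0,"dy":0,"dz":0.2,"rx":0,"ry":0,"rz":0},{"grip":0,"dx":0,"dy":0,"dz":0.12,"rx":0,"ry":0,"rz":0}]'
python3 - <<'E'
from ov import *
st();rel(**PA)
E
```

```text
time: 24.62
tool_pos: [0.5896, 0.0201, 0.1834]
ee_rot: [2.637, -0.138, 1.621]
wrist_force: [-29.6, -4.4, 21.9]
width: 0.0477
t 24.62 P [0.5896 0.0201 0.1834] rpy [151.1   -7.88  92.87] F [-29.6  -4.4  21.9] M [-0.34  3.09  0.25] w 0.0477 q [-0.2  -0.15  1.77  0.27  1.08 -0.29]
lateral uphill/side mm 0.3 0.3 h 44.1 rot needed (tool) deg [-0.15 -0.02  0.12]
```

```bash
python3 -m inch '[{"grip":0,"dx":0,"dy":0,"dz":0,"rx":0,"ry":0,"rz":0},{"grip":1,"dx":0,"dy":0,"dz":0,"rx":0,"ry":0,"rz":0},{"grip":1,"dx":0,"dy":0,"dz":0,"rx":0,"ry":0,"rz":0},{"grip":1,"dx":0,"dy":0,"dz":0,"rx":0,"ry":0,"rz":0}]'
python3 - <<'E'
from ov import *
st();rel(**PA);snap('wrist','w17.png')
E
```

```text
time: 25.12
tool_pos: [0.5922, 0.0196, 0.1874]
ee_rot: [2.628, -0.136, 1.621]
wrist_force: [0.2, -0.6, 0.2]
width: 0.0742
t 25.12 P [0.5922 0.0196 0.1874] rpy [150.59  -7.8   92.87] F [ 0.2 -0.6  0.2] M [-0.11  0.16 -0.02] w 0.0742 q [-0.2  -0.16  1.76  0.27  1.07 -0.29]
lateral uphill/side mm 4.3 -1.0 h 46.4 rot needed (tool) deg [0.36 0.05 0.17]
```

View pics/w17.png

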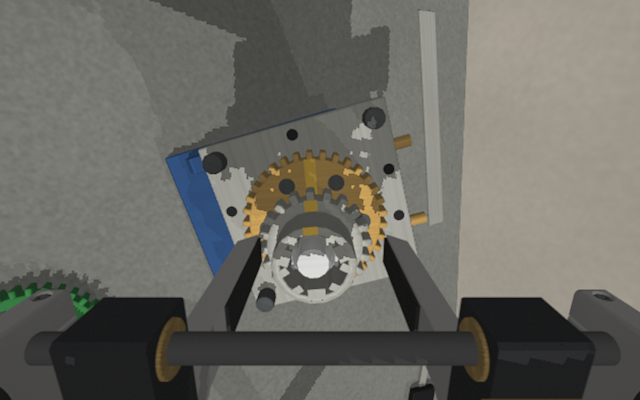

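Released. Centre the jaws and back out along the shaft.

```bash
python3 -m inch '[{"grip":1,"dx":0,"dy":-0.17,"dz":0,"rx":0,"ry":0,"rz":0},{"grip":1,"dx":0,"dy":0,"dz":-0.2,"rx":0,"ry":0,"rz":0},{"grip":1,"dx":0,"dy":0,"dz":-0.6,"rx":0,"ry":0,"rz":0},{"grip":1,"dx":0,"dy":0,"dz":-1,"rx":0,"ry":0,"rz":0},{"grip":1,"dx":0,"dy":0,"dz":-1,"rx":0,"ry":0,"rz":0},{"grip":1,"dx":0,"dy":0,"dz":-1,"rx":0,"ry":0,"rz":0},{"grip":1,"dx":0,"dy":0,"dz":-0.5,"rx":0,"ry":0,"rz":0},{"grip":1,"dx":0,"dy":0,"dz":0,"rx":0,"ry":0,"rz":0}]'
python3 - <<'E'
from ov import *
st();p=snap('wrist');crop(p,'w18c.png',180,60,440,270,3);s=snap('scene');crop(s,'s18.png',150,150,470,290,2.4);t=snap('top','top18.png')
im=cv2.cvtColor(s['frame'],cv2.COLOR_RGB2BGR)[185:260,285:370];im=cv2.resize(im,None,fx=8,fy=8,interpolation=cv2.INTER_CUBIC)
M,u,v,n=frame(*TH);seat=M+.008*n;a=np.linspace(0,6.283,60)
for r,z in((.055,0),(.055,.016),(.024,.044),(.036,.044),(.036,.058),(.024,.084)):
    q=proj(s,np.array([seat+r*np.cos(x)*u+r*np.sin(x)*v+z*n for x in a]));cv2.polylines(im,[np.round((q+.5-[285,185])*8-.5).astype(int)],True,(255,0,0),1)
cv2.imwrite('pics/s18o.png',im)
E
```

```text
time: 26.18
tool_pos: [0.5336, 0.0033, 0.2863]
ee_rot: [2.622, -0.134, 1.621]
wrist_force: [-0.7, -0.1, 0.0]
width: 0.0939
t 26.18 P [0.5336 0.0033 0.2863] rpy [150.25  -7.68  92.89] F [-0.7 -0.1  0. ] M [-0.09  0.12  0.  ] w 0.0939 q [-0.27 -0.32  1.7   0.28  1.31 -0.3 ]
```

View pics/w18c.png

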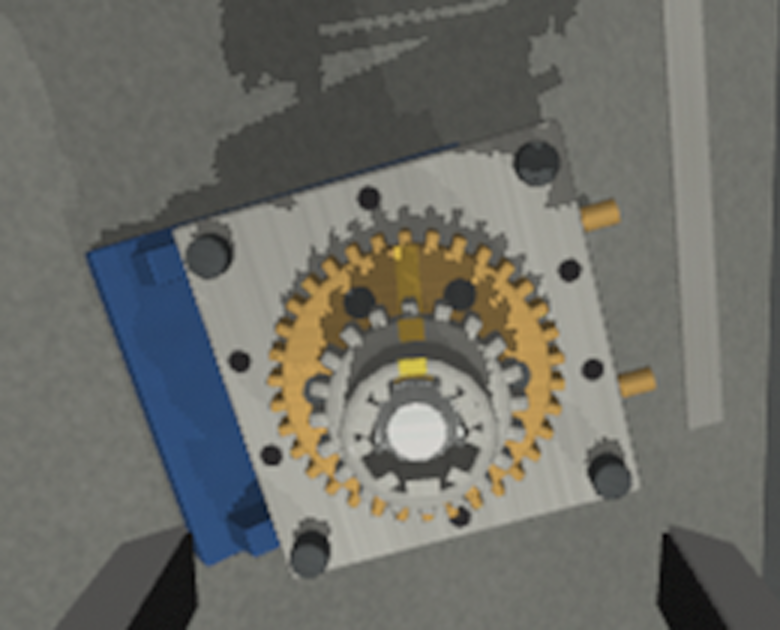

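View pics/s18.png

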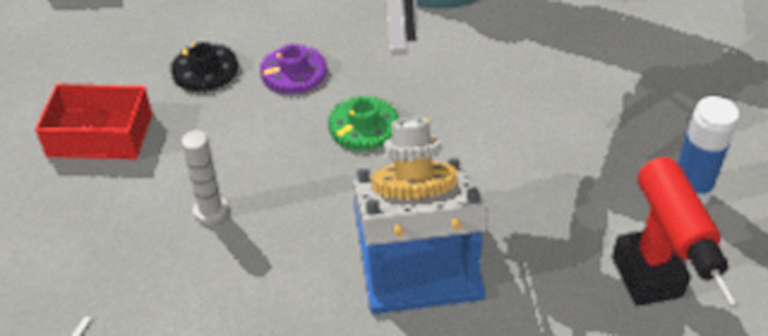

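View pics/s18o.png

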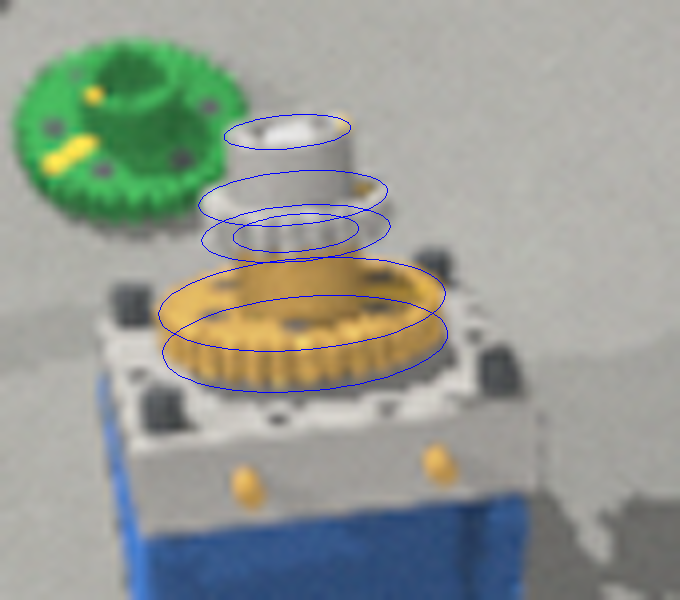

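View pics/top18.png

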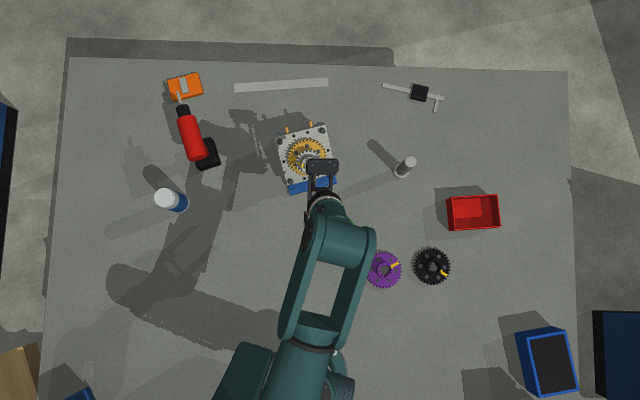

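```bash
python3 -c "
from bench import robot
print(robot.close_job())"
```

```text
the job is handed in; nothing more can be done
None
```

Both gears are on the splined shaft with boss outwards and master slots on the yellow spline. I let go of both and handed the job in at about 26.2 s.

- **Brass gear:** it went on first and stopped firmly 0.2 mm from the collar reading. The push was about 28 N.
- **Steel pinion:** it went on second and stopped at 44.1 mm, which is the height of the brass gear's boss. The push was about 35 N.
- **Last pictures:** after backing out, the yellow stripes on both parts line up. The outlines drawn for the seated position match the scene picture to about a pixel.
- **Bystanders:** the drill, spray can, guide pillar and red bin stand at the same pixels as at the start. The gripper is open and clear, with about zero wrist force.
- **Disagreement:** the scene camera put the stand about 5 mm further left than the other two cameras. I relied on the wrist camera.
- **Release:** the arm sprang about 10 mm sideways when it let go of the brass gear, and about 4 mm at the pinion. I re-centred the jaws before backing out, and neither part moved off its seat.

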